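Dry the washed sprockets and stack them by size

TASK

The sprockets in the steel drip tray have just been washed: lay them all flat and side by side on the dryer's grate, turn the timer knob clockwise right to its stop and let go, and leave them there while the knob runs back to zero by itself. Then stack all of them near the middle of the green mat as one neat pile with their centres in line, the largest at the bottom and each smaller than the one under it. Leave the other things on the bench where they are.

Things in the scene. Friction and masses are not known exactly. Their poses are not given: they have to be found in the camera images.
- sprocket_16: bright steel motor sprocket with 16 teeth, 70 mm across the tooth tips, 8 mm thick, small 14 mm bore, alike on both faces; origin at the centre of its underside, z along its axis. Grip it across the tooth tips. Lies flat in the drip tray at the start; not every sprocket is there each time
- sprocket_14: dark grey steel motor sprocket with 14 teeth, 62 mm across the tooth tips, 8 mm thick, small 14 mm bore, alike on both faces; origin at the centre of its underside, z along its axis. Grip it across the tooth tips. Lies flat in the drip tray at the start; not every sprocket is there each time
- sprocket_12: brass-coloured motor sprocket with 12 teeth, 54 mm across the tooth tips, 8 mm thick, small 14 mm bore, alike on both faces; origin at the centre of its underside, z along its axis. Grip it across the tooth tips. Lies flat in the drip tray at the start; not every sprocket is there each time
- sprocket_10: copper-coloured motor sprocket with 10 teeth, 46 mm across the tooth tips, 8 mm thick, small 14 mm bore, alike on both faces; origin at the centre of its underside, z along its axis. Grip it across the tooth tips. Lies flat in the drip tray at the start; not every sprocket is there each time
- tray: steel drip tray, 240 x 240 mm outside, floor 3 mm thick, 4 mm thick rim that ends 11 mm above the bench; fixed; origin under its centre, x and y along its sides
- dryer: blue cold-air parts dryer fixed on the bench, 360 mm (its x) x 240 mm (its y) x 76 mm high: grey console with the timer on the side nearest the robot (its -x), slatted steel grate on the other; origin under its centre
- grate (a point): centre of the dryer's square grate, on its upper surface (70 mm above the bench); the flat area is 218 x 218 mm with a rim 6 mm high and 11 mm thick around it; x and y along its sides, as the dryer's
- timer_grip (a point): on the axis of the timer knob, halfway up its bar grip, 97 mm above the bench, 118 mm from the dryer's centre towards the console side. The black bar is 46 mm long, 13 mm thick and 21 mm high (its foot stands 8 mm above the console, on a round skirt 52 mm across; its top at 105 mm above the bench); x of this point runs along the bar to its white mark and turns with it
- timer (a joint): angle of the spring-driven run-back timer knob, rad: 0 off (bar along the dryer's x, white mark away from the robot), grows clockwise seen from above to a firm stop at 1.30. The spring pulls it back with 0.06 N m at 0 and 0.14 N m at the stop, plus a drag of 0.4 N m per rad/s; let go at the stop it runs back to 0 by itself in about 6 s
- mat: green mat, 200 x 200 x 4 mm, fixed; origin under its centre (its top is 4 mm above the origin)
- tape: roll of orange tape lying flat, 96 mm across, 24 mm high, open in the middle. Not part of the job
- screwdriver: screwdriver with a red handle, lying on the bench. Not part of the job
- wrench: steel spanner lying on the bench. Not part of the job
- grease: low jar with a yellow label and black lid, 64 mm across, 70 mm high. Not part of the job
- oil: upright yellow-labelled oil bottle with a red cap, 48 mm across, 150 mm high. Not part of the job
- hub: bare aluminium wheel hub standing on end, 58 mm across, 98 mm high. Not part of the job
- crank: dark crank arm lying flat, 195 mm long; origin at its axle end. Not part of the job

How it is judged (in metres and radians):
On the way, in this order (a step that is already met when the one before it is completed fails the run):
1. all sprockets lie flat and still on the grate, none on another (x of sprocket_16 in the frame of grate between -0.11 and 0.11 m and y of sprocket_16 in the frame of grate between -0.11 and 0.11 m and z of sprocket_16 in the frame of grate between -0.004 and 0.004 m and angle between each of sprocket_16, sprocket_14, sprocket_12, sprocket_10's own z axis and vertical below 0.06 rad and linear speed of each of sprocket_16, sprocket_14, sprocket_12, sprocket_10 below 0.02 m/s and x of sprocket_14 in the frame of grate between -0.11 and 0.11 m and y of sprocket_14 in the frame of grate between -0.11 and 0.11 m and z of sprocket_14 in the frame of grate between -0.004 and 0.004 m and x of sprocket_12 in the frame of grate between -0.11 and 0.11 m and y of sprocket_12 in the frame of grate between -0.11 and 0.11 m and z of sprocket_12 in the frame of grate between -0.004 and 0.004 m and x of sprocket_10 in the frame of grate between -0.11 and 0.11 m and y of sprocket_10 in the frame of grate between -0.11 and 0.11 m and z of sprocket_10 in the frame of grate between -0.004 and 0.004 m and value of joint timer below 0.06 rad), for 0.2 s.
2. the timer is turned to its stop (within 0.08 rad) with the sprockets on the grate (x of sprocket_16 in the frame of grate between -0.11 and 0.11 m and y of sprocket_16 in the frame of grate between -0.11 and 0.11 m and z of sprocket_16 in the frame of grate between -0.004 and 0.004 m and angle between each of sprocket_16, sprocket_14, sprocket_12, sprocket_10's own z axis and vertical below 0.06 rad and linear speed of each of sprocket_16, sprocket_14, sprocket_12, sprocket_10 below 0.02 m/s and x of sprocket_14 in the frame of grate between -0.11 and 0.11 m and y of sprocket_14 in the frame of grate between -0.11 and 0.11 m and z of sprocket_14 in the frame of grate between -0.004 and 0.004 m and x of sprocket_12 in the frame of grate between -0.11 and 0.11 m and y of sprocket_12 in the frame of grate between -0.11 and 0.11 m and z of sprocket_12 in the frame of grate between -0.004 and 0.004 m and x of sprocket_10 in the frame of grate between -0.11 and 0.11 m and y of sprocket_10 in the frame of grate between -0.11 and 0.11 m and z of sprocket_10 in the frame of grate between -0.004 and 0.004 m and value of joint timer above 1.22 rad), for 0.1 s.
3. the knob is let go at the stop (fingers off it while it still stands above 0.9 rad) (value of joint timer above 0.9 rad and contact force between each of the arm, the fingers and timer below 0.05 N), for 0.1 s.
4. the timer has run back to zero and the sprockets still lie flat on the grate (all of step 1), for 0.2 s.
At the end, for the whole second after the job is handed in: every sprocket present lies flat in one pile on the mat, its centre within 55 mm of the mat's centre and within 7 mm of every other sprocket's, each above every larger one, all at rest; the timer is back at zero (horizontal distance between each of sprocket_16, sprocket_14, sprocket_12, sprocket_10 and mat below 0.055 m and angle between each of sprocket_16, sprocket_14, sprocket_12, sprocket_10's own z axis and vertical below 0.06 rad and linear speed of each of sprocket_16, sprocket_14, sprocket_12, sprocket_10 below 0.02 m/s and z of each of sprocket_16, sprocket_14, sprocket_12, sprocket_10 in the frame of mat below 0.032 m and horizontal distance between sprocket_16 and sprocket_14 below 0.007 m and z of each of sprocket_14, sprocket_12, sprocket_10 in the frame of sprocket_16 above 0.005 m and horizontal distance between each of sprocket_16, sprocket_14 and sprocket_12 below 0.007 m and horizontal distance between each of sprocket_16, sprocket_14, sprocket_12 and sprocket_10 below 0.007 m and z of each of sprocket_12, sprocket_10 in the frame of sprocket_14 above 0.005 m and z of sprocket_10 in the frame of sprocket_12 above 0.005 m and value of joint timer below 0.06 rad); the robot touches nothing.
It fails at once if the timer is forced back by hand while it runs (contact force between the fingers and timer above 1 N and velocity of joint timer below -0.6 rad/s and value of joint timer between 0.1 and 0.9 rad).
It fails at once if another thing on the bench is moved by more than 30 mm (distance of any of tape, screwdriver, wrench, grease, oil, hub, crank from where it was at the start of the episode above 0.03 m).
Of sprocket_16, sprocket_14, sprocket_12, sprocket_10 only 3 to 4 are there at a start; the rules pass over those that are not, and their reading is None.
At some moment in a run one of sprocket_16, sprocket_14, sprocket_12, sprocket_10 may be knocked a few centimetres aside while the robot is not near it.
It also fails if it takes over 210 s, if anything falls off the work surface, if the arm or the gripper's body presses on something with over 40 N, if the wrist force passes 120 N, or if a joint passes its speed limit or range.

ROBOT

A 6-joint arm with a two-finger parallel gripper is mounted at the origin on the work surface. World frame = base frame: x ahead of the robot, y to its left, z up, the work surface at z = 0. Lengths are in mm, angles in degrees, forces in N, time in s.
With the tool pointing down it reaches from about 300 to 850 mm from the base axis. Payload 5.4 kg.
Tool frame: the origin (TCP) lies midway between the tips of the shut fingers; the grasp point (between the pads) lies 19 mm behind it (ctrl.pinch_z is the z of the grasp point in the tool frame, in mm); z points along the fingers, y is the direction in which the jaws open and shut (so a half turn about z gives the same grasp; the last joint's range is limited). The gripper opens to 85 mm and grips with 20 to 120 N. Pads are 22 mm wide; open, the fingers measure 114 mm over their backs; the gripper's body (76 mm by 85 mm) begins 54 mm behind the grasp point. The pads swing forward as they close: fully open they stand 13 mm farther back than shut.
Start: joints at [-88.757, 9.076, 91.501, -0, 79.423, -12.038], TCP at [132.072, -559.61, 231.299] pointing down, gripper open.
Joint ranges: [-166.64, 166.64], [-54.1, 131.32], [10.49, 154.53], [-73.88, 253.88], [9.74, 151.15], [-171.62, 171.62]. Speed limits (degrees/s): [147.25, 147.25, 180, 180, 180, 180].

INTERFACE

Orientations are given as a 3x3 rotation matrix whose columns are the frame's x, y, z axes.
In Python, from bench import ctrl gives the robot as it stands.
- The arm moves only by the tool apply_moves, never from a script. Its argument "commands" is a list of rows, each a list of 5 numbers: the opening, from 0 (shut) to 1 (fully open), then the shift along the tool's x, y, z in mm, then the turn about the tool's z in degrees. A call has 1 to 12 rows; each row is the pose to reach, as a shift and turn from the pose commanded when the call began, along the tool's axes at that moment; what a row does not reach only later rows make up. A row lasts 1/10 s, in which the tool goes at most 50 mm and 8.59 degrees, less where a joint would pass 70% of its speed; a pose out of reach is approached as far as the arm can. A call with a gripper value outside its range is refused whole. The fingers move at their own pace and stop on an object; the grip force is fixed at half the most. Time passes only in rows, so rows that repeat a pose let the fingers close. It gives the time, the measured TCP pose, the force and the opening at its end, in the units of the state.
- ctrl.get_obs(): the state, without advancing time (a new reading comes with each control period).
- ctrl.grab_frame(name): name is "scene" or "top" or "wrist"; returns (picture, depth): 400x640x3 uint8, red, green, blue; 400x640 float32, mm along the optical axis (not along the pixel's ray), 0 where there is no reading.
- ctrl.camera_params(name): a dict with "mtx" (3x3 intrinsics, pixels), "k1" (the pictures are not rectified: a ray, as slopes to the right and down, at radius r is drawn at 1 + k1 r^2 times it, then the intrinsics apply), "extrinsics" (4x4, takes a point from world to camera coordinates). Camera axes: x right, y down, z forward; pixel columns grow to the right and rows downward; lengths in mm; the calibration is good to about 2 mm. A picture is of the moment at which its call begins: read the wrist's pose just before it. camera_params takes no time and is no camera call; for the wrist camera it gives the pose at the moment of the call.
- ctrl.hand_in(): hands the job in, once; it reports no verdict.
The state is a dict: "time_s": time; "joints": joint angles; "joint_velocities": joint speeds; "joint_torque": joint torques, N m; "position": TCP position; "eef_rot": TCP orientation; "contact_force": force on the tool from outside, world axes, zero at the start; "torque": the same for the moment, N m; "gripper_width": opening from 0.0 (shut) to 1.0 (fully open).
Only numpy, scipy, OpenCV 4.12 (cv2) and the standard library are available. Lean on these libraries where they do the work, as an engineer would, in place of code of your own. Each camera call takes 0.05 s, during which the arm holds its last target. There are 200 camera calls.

## Working session

There is one attempt and no reset: what is moved stays moved. The work goes in short steps, Python scripts to look and compute and a tool call to move; the robot and the scene stay as the last step left them, time stands still between calls to the robot, and variables do not carry over. Pictures are saved under pics/ and viewed, about 12 in all and at most 16, crops included, and the job is handed in when it is done.

Besides the shell and the picture viewer there is one more tool, called after "Request:" by a JSON object that holds its "api" and its "payload", one argument or row to a line. apply_moves: Moves the arm, as the interface text tells. Its arguments: {"type":"object","properties":{"commands":{"type":"array"}},"required":["commands"]}

```bash
ls; mkdir -p pics; cat > h.py <<'E'
import numpy as np, cv2
from bench import ctrl
def grab(n,save=None):
    p=ctrl.camera_params(n); im,d=ctrl.grab_frame(n)
    if save: cv2.imwrite('pics/'+save,im[:,:,::-1])
    return p,im,d
def ray(p,u,v):
    K=np.array(p['mtx']); xd=np.array([(u-K[0,2])/K[0,0],(v-K[1,2])/K[1,1]]); x=xd.copy()
    for _ in range(20): x=xd/(1+p['k1']*(x@x))
    return np.array([x[0],x[1],1.])
def onz(p,u,v,z):
    "world point on plane z seen at pixel"
    E=np.array(p['extrinsics']); R,t=E[:3,:3],E[:3,3]
    c=-R.T@t; d=R.T@ray(p,u,v); return c+d*(z-c[2])/d[2]
def dep(p,d,u,v):
    E=np.array(p['extrinsics']); return E[:3,:3].T@(ray(p,u,v)*np.median(d[int(v)-1:int(v)+2,int(u)-1:int(u)+2])-E[:3,3])
def pix(p,P):
    E=np.array(p['extrinsics']); q=E[:3,:3]@np.array(P,float)+E[:3,3]; x=q[:2]/q[2]; x=x*(1+p['k1']*(x@x))
    K=np.array(p['mtx']); return np.array([K[0,0]*x[0]+K[0,2],K[1,1]*x[1]+K[1,2]])
E
python3 - <<'E'
from h import *
np.set_printoptions(precision=3,suppress=True)
o=ctrl.get_obs();print(o)
for n in("top","scene"):
    p,im,d=grab(n,n+'0.png');np.savez(n+'0.npz',im=im,d=d);print(p)
    E=np.array(p['extrinsics']);print(-E[:3,:3].T@E[:3,3])
E
```

```text
pics
{'time_s': 0.0, 'joints': array([-88.757,   9.115,  91.571,  -0.   ,  79.422, -12.039]), 'joint_velocities': array([-0.028, -0.007,  0.021,  0.08 ,  0.032,  0.127]), 'joint_torque': array([ -0.001, -39.601, -33.143,  -0.   ,   0.009,  -0.   ]), 'position': array([ 132.059, -559.021,  230.301]), 'eef_rot': array([[ 0.973,  0.23 , -0.   ],
       [ 0.23 , -0.973,  0.002],
       [ 0.   , -0.002, -1.   ]]), 'contact_force': array([-0.393,  0.59 , -0.075]), 'torque': array([-0.042,  0.011,  0.005]), 'gripper_width': 1.001437002590846}
{'mtx': array([[487.269,   0.   , 321.361],
       [  0.   , 487.269, 200.254],
       [  0.   ,   0.   ,   1.   ]]), 'k1': -0.059799328299977854, 'extrinsics': array([[   0.021,   -1.   ,    0.   ,  -29.177],
       [  -0.986,   -0.021,   -0.165,  569.736],
       [   0.165,    0.003,   -0.986, 1452.072],
       [   0.   ,    0.   ,    0.   ,    1.   ]])}
[ 322.489  -22.306 1526.259]
{'mtx': array([[447.607,   0.   , 319.41 ],
       [  0.   , 447.607, 197.482],
       [  0.   ,   0.   ,   1.   ]]), 'k1': 0.010388499153594709, 'extrinsics': array([[   0.856,    0.517,   -0.004, -482.139],
       [   0.426,   -0.71 ,   -0.56 , -210.364],
       [  -0.292,    0.478,   -0.828, 1698.697],
       [   0.   ,    0.   ,    0.   ,    1.   ]])}
[ 999.172 -712.3   1287.077]
```

View pics/top0.png

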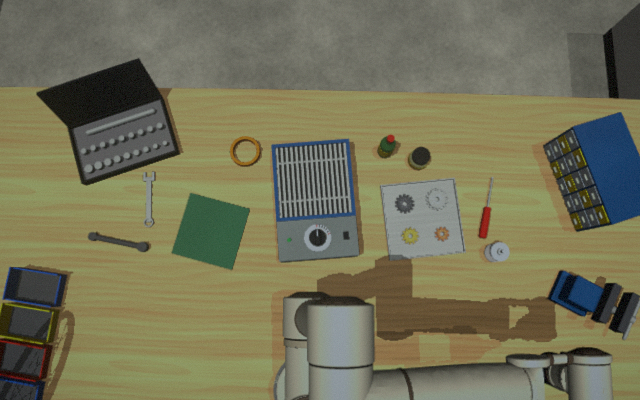

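View pics/scene0.png

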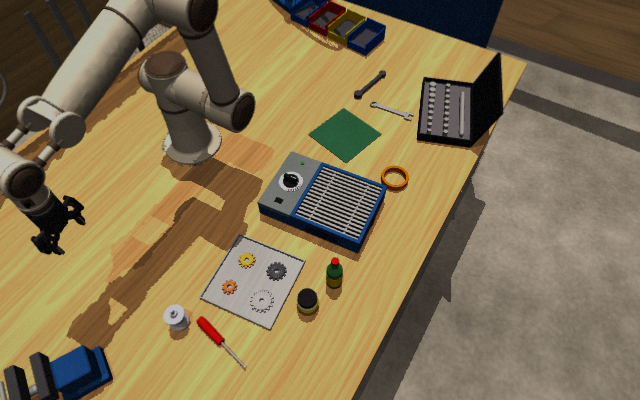

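All four sprockets are in the tray: 16 at about (437,199) in the top view, 14 at (404,203), 12 at (410,235) and 10 at (442,233). The dryer is centred near (315,200) with its knob at (317,237), and the mat is at (211,231). I'll enlarge the work area next.

```bash
python3 - <<'E'
from h import *
im=cv2.imread('pics/top0.png')
cv2.imwrite('pics/top0c.png',cv2.resize(im[125:275,270:470],None,fx=4,fy=4,interpolation=cv2.INTER_CUBIC))
p=ctrl.camera_params('top')
z=np.load('top0.npz');d=z['d']
np.set_printoptions(precision=1,suppress=True)
for n,u,v,h in[('16',437,199,11),('14',404,203,11),('12',410,235,11),('10',442,233,11),('knob',317,237,105),('gTL',272,147,76),('gTR',349,140,76),('gBR',354,212,76),('gBL',277,220,76),('m1',191,194,4),('m2',249,207,4),('m3',233,268,4),('m4',172,252,4)]:
    print(n,onz(p,u,v,h),dep(p,d,u,v))
E
```

```text
16 [ 588. -383.   11.] [ 588.8 -384.1    6.3]
14 [ 573. -278.   11.] [ 574.2 -279.3    3.5]
12 [ 472.1 -296.2   11. ] [ 472.7 -297.3    4.9]
10 [ 480.3 -396.8   11. ] [ 480.9 -398.3    5.1]
knob [451.5  -7.  105. ] [451.4  -7.  105.8]
gTL [728.4 138.1  76. ] [729.1 138.3  73.7]
gTR [755.7 -98.6  76. ] [ 777.7 -102.5    2.2]
gBR [ 531.7 -116.2   76. ] [ 531.8 -116.2   75.3]
gBL [502.6 114.4  76. ] [502.8 114.6  74.4]
m1 [589.  398.9   4. ] [588.6 398.2   6.4]
m2 [551.1 211.4   4. ] [551.6 211.9   0.4]
m3 [358.5 252.7   4. ] [358.6 253.8  -1.6]
m4 [403.4 447.1   4. ] [403.5 447.5   2.9]
```

View pics/top0c.png

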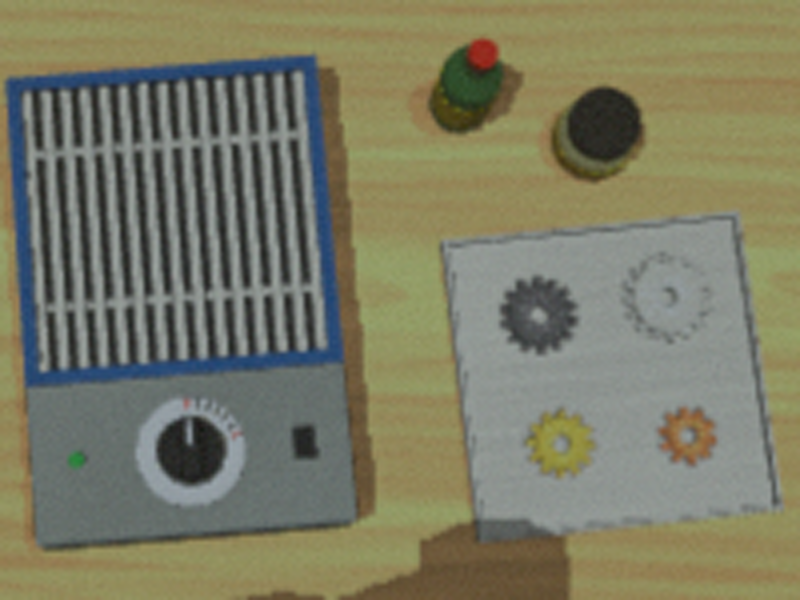

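```bash
cat >> h.py <<'E'
def to(x,y,z,yaw=None,msg=''):
    "tool-axis shift and turn from the present pose to TCP (x,y,z), tool-x yaw in degrees"
    o=ctrl.get_obs();R=o['eef_rot'];s=R.T@(np.array([x,y,z])-o['position'])
    cy=np.degrees(np.arctan2(R[1,0],R[0,0])); t=0 if yaw is None else (cy-yaw+180)%360-180
    print(msg,'now',o['position'].round(1),'yaw %.1f w %.3f F %s'%(cy,o['gripper_width'],o['contact_force'].round(1)),'-> shift',s.round(1),'turn %.1f'%t,'n>=%d'%np.ceil(max(np.linalg.norm(s)/50,abs(t)/8.6)))
E
python3 - <<'E'
from h import *
p=ctrl.camera_params('top')
np.set_printoptions(precision=1,suppress=True)
f=lambda x,y,z:onz(p,270+x/4,125+y/4,z)
for n,x,y,z in[('14',538,315,7),('16',670,297,7),('12',561,443,7),('10',688,436,7),('knob',190,450,100),('L0',8,80,76),('L1',38,545,76),('R0',315,57,76),('R1',356,520,76)]: print(n,f(x,y,z))
to(530,-338,230,6.1)
E
```

```text
14 [ 571.3 -280.3    7. ]
16 [ 587.9 -385.5    7. ]
12 [ 470.2 -297.7    7. ]
10 [ 477.6 -397.8    7. ]
knob [450.5  -8.4 100. ]
L0 [734.8 138.3  76. ]
L1 [379.8 102.7  76. ]
R0 [758.  -97.8  76. ]
R1 [ 403.2 -132.4   76. ]
 now [ 132.1 -559.1  230.4] yaw 13.3 w 0.995 F [0.9 0.7 0.5] -> shift [ 438.1 -123.8    0.8] turn 7.2 n>=10
```

Request:
{"api": "apply_moves", "payload": {
  "commands": [
    [1, 438, -124, 1, 7.6],
    [1, 438, -124, 1, 7.6],
    [1, 438, -124, 1, 7.6],
    [1, 438, -124, 1, 7.6],
    [1, 438, -124, 1, 7.6],
    [1, 438, -124, 1, 7.6],
    [1, 438, -124, 1, 7.6],
    [1, 438, -124, 1, 7.6],
    [1, 438, -124, 1, 7.6],
    [1, 438, -124, 1, 7.6],
    [1, 438, -124, 1, 7.6],
    [1, 438, -124, 1, 7.6]
  ]
}}

```text
time_s: 1.3
position: [529.0, -338.7, 229.8]
eef_rot: [[0.995, 0.098, -0.001], [0.098, -0.995, 0.0], [-0.001, -0.0, -1.0]]
contact_force: [-0.3, -1.0, -0.4]
gripper_width: 0.999
```

```bash
python3 - <<'E'
from h import *
np.set_printoptions(precision=1,suppress=True)
to(530,-338,230,5.7)
p,im,d=grab('wrist','w0.png'); print(p)
for n,P in dict(s14=(571.3,-280.3,7),s16=(588,-385.5,7),s12=(470,-298,7),s10=(478,-398,7)).items(): print(n,pix(p,P))
E
```

```text
now [ 529.  -338.7  229.8] yaw 5.6 w 0.999 F [-0.3 -1.  -0.4] -> shift [ 1.1 -0.6 -0.2] turn -0.1 n>=1
{'mtx': array([[289.9,   0. , 318.9],
       [  0. , 289.9, 195.5],
       [  0. ,   0. ,   1. ]]), 'k1': -0.017192999064743263, 'extrinsics': array([[   0.1,   -1. ,   -0. , -388.8],
       [  -0.9,   -0.1,    0.3,  427.9],
       [  -0.3,   -0. ,   -0.9,  534. ],
       [   0. ,    0. ,    0. ,    1. ]])}
s14 [274.9 127.6]
s16 [361.4 122.3]
s12 [284.3 205.7]
s10 [358.9 206.9]
```

View pics/w0.png

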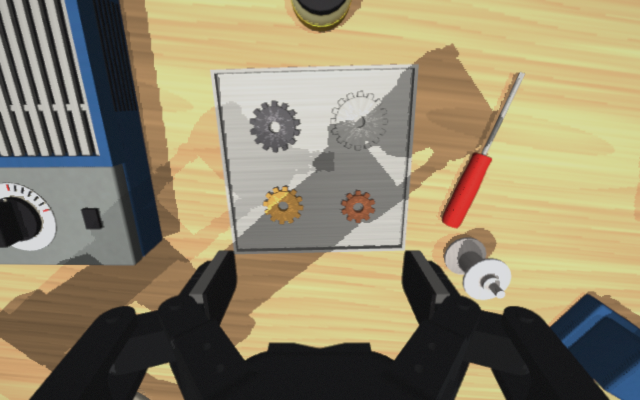

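The wrist view shows 16 at (361,121), 14 at (275,127), 12 at (284,205) and 10 at (358,207). All four are within about 1.5 px of where the top view put them, so I'll go for sprocket 16.

```bash
python3 - <<'E'
from h import *
to(588.3,-385.5,-2,5.7)
E
```

```text
now [ 528.7 -339.1  230. ] yaw 5.6 w 1.003 F [-0.5 -0.5 -0.4] -> shift [ 55.  52. 232.] turn -0.1 n>=5
```

Request:
{"api": "apply_moves", "payload": {
  "commands": [
    [1, 55, 52, 40, 0],
    [1, 55, 52, 90, 0],
    [1, 55, 52, 140, 0],
    [1, 55, 52, 180, 0],
    [1, 55, 52, 210, 0],
    [1, 55, 52, 225, 0],
    [1, 55, 52, 232, 0],
    [1, 55, 52, 232, 0],
    [0.5, 55, 52, 232, 0],
    [0.5, 55, 52, 232, 0],
    [0.5, 55, 52, 232, 0],
    [0.5, 55, 52, 232, 0]
  ]
}}

```text
time_s: 2.55
position: [594.9, -386.6, 9.1]
eef_rot: [[0.995, 0.099, 0.01], [0.099, -0.995, -0.005], [0.009, 0.006, -1.0]]
contact_force: [-5.2, 9.0, 30.0]
gripper_width: 0.504
```

```bash
python3 - <<'E'
from h import *
p,im,d=grab('wrist')
cv2.imwrite('pics/w1.png',cv2.resize(im[80:400,140:500,::-1],None,fx=1.8,fy=1.8))
to(588.3,-385.5,150,5.7)
E
```

```text
now [ 594.8 -386.6    9. ] yaw 5.7 w 0.502 F [-3.   9.1 29.5] -> shift [  -5.1   -0.9 -141. ] turn 0.0 n>=3
```

View pics/w1.png

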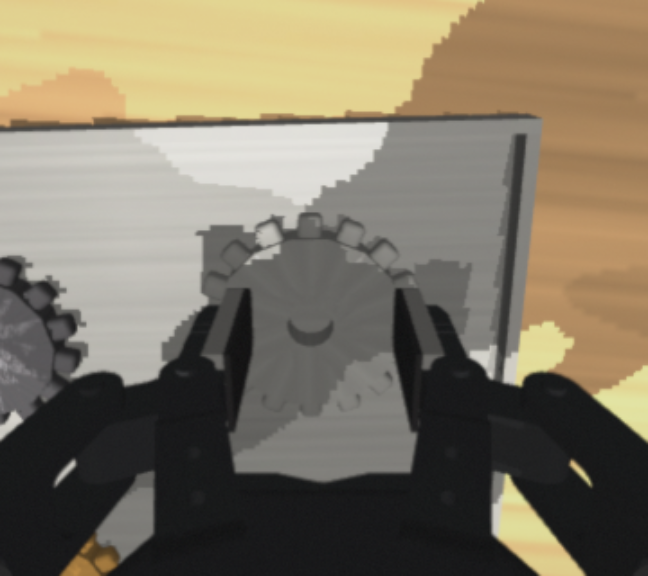

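The jaws closed on top of sprocket 16: the image shows the pads inside its tooth circle, the force is 30 N and the tips are at about 11 mm. An open finger's tips sit too far back for that height. I'll lift, open part way and go in lower.

Request:
{"api": "apply_moves", "payload": {
  "commands": [
    [0.5, 0, 0, -30, 0],
    [0.5, 0, 0, -60, 0],
    [0.92, 0, 0, -60, 0],
    [0.92, 0, 0, -60, 0],
    [0.92, 0, 0, -60, 0],
    [0.92, 0, 0, -60, 0],
    [0.92, 0, 0, -60, 0]
  ]
}}

```text
time_s: 3.3
position: [589.2, -384.1, 57.2]
eef_rot: [[0.995, 0.099, -0.001], [0.099, -0.995, 0.001], [-0.001, -0.001, -1.0]]
contact_force: [0.8, 0.1, -0.5]
gripper_width: 0.917
```

```bash
python3 - <<'E'
from h import *
p,im,d=grab('wrist')
cv2.imwrite('pics/w2.png',cv2.resize(im[60:400,140:500,::-1],None,fx=1.7,fy=1.7))
print(p['extrinsics'].tolist())
to(588.3,-385.5,-2,5.7)
E
```

```text
[[0.09779713736557027, -0.9952031461874207, -0.0025333262249242127, -440.34972230740306], [-0.944772469917081, -0.09364085176929435, 0.31406427839966455, 534.3560550516953], [-0.3127949807939392, -0.028321170501643282, -0.9493983417362488, 388.00583000839106], [0.0, 0.0, 0.0, 1.0]]
 now [ 589.3 -384.2   57.3] yaw 5.7 w 0.923 F [ 0.5 -0.4  0.1] -> shift [-1.   1.2 59.3] turn -0.0 n>=2
```

View pics/w2.png

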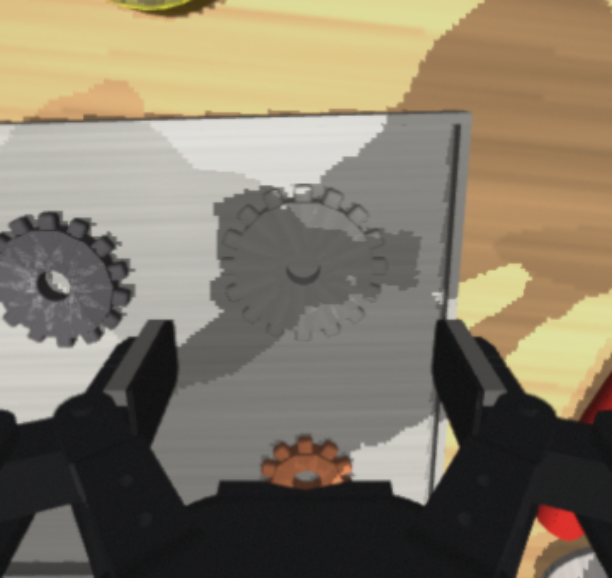

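```bash
python3 - <<'E'
from h import *
p=ctrl.camera_params('wrist')
for u,v in((303,262),(218,262),(388,262),(303,184),(303,340)): print(onz(p,140+u/1.7,60+v/1.7,10).round(1))
print(onz(p,140+54/1.7,60+283/1.7,10).round(1))
E
```

```text
[ 593.2 -383.8   10. ]
[ 589.7 -348.8   10. ]
[ 596.6 -418.8   10. ]
[ 626.  -380.6   10. ]
[ 556.6 -387.4   10. ]
[ 573.2 -280.    10. ]
```

Sprocket 16 measures 70 mm across and is centred at about (592,-384), so the press moved it a few millimetres. The jaws are centred on it across y. I'll go lower this time.

Request:
{"api": "apply_moves", "payload": {
  "commands": [
    [0.92, 3, 0, 30, 0],
    [0.92, 3, 0, 50, 0],
    [0.92, 3, 0, 58, 0],
    [0.92, 3, 0, 61, 0],
    [0.92, 3, 0, 61, 0],
    [0.92, 3, 0, 61, 0],
    [0.92, 3, 0, 61, 0]
  ]
}}

```text
time_s: 4.05
position: [593.4, -385.0, -1.3]
eef_rot: [[0.995, 0.099, 0.002], [0.099, -0.995, -0.001], [0.001, 0.002, -1.0]]
contact_force: [-0.1, -0.0, 0.6]
gripper_width: 0.922
```

```bash
python3 - <<'E'
from h import *
to(592,-384,-4,5.7)
p,im,d=grab('wrist')
cv2.imwrite('pics/w3.png',cv2.resize(im[80:400,140:500,::-1],None,fx=1.8,fy=1.8))
E
```

```text
now [ 593.4 -385.    -1.3] yaw 5.7 w 0.922 F [-0.1 -0.   0.6] -> shift [-1.3 -1.1  2.7] turn -0.0 n>=1
```

View pics/w3.png

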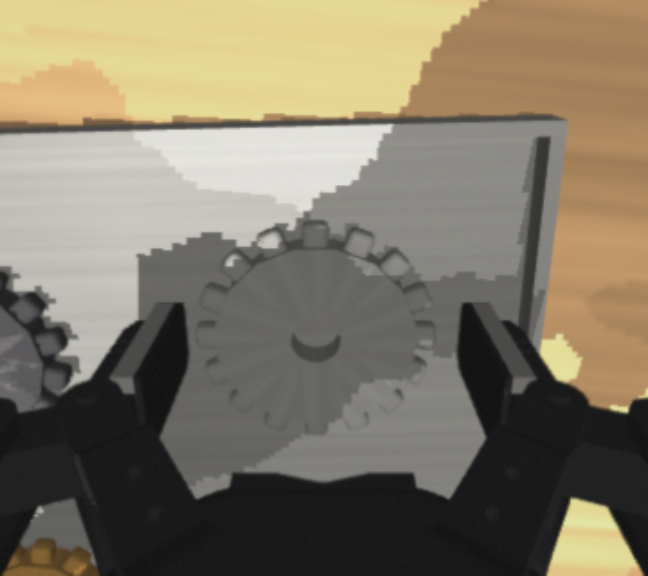

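The jaws clear the teeth on both sides: teeth at 200 to 435 px, pads at 186 and 460. I'll go 3 mm lower and close.

Request:
{"api": "apply_moves", "payload": {
  "commands": [
    [0.92, -1, -1, 2, 0],
    [0.92, -1, -1, 3, 0],
    [0.92, -1, -1, 3, 0],
    [0.6, -1, -1, 3, 0],
    [0.6, -1, -1, 3, 0],
    [0.6, -1, -1, 3, 0],
    [0.6, -1, -1, 3, 0],
    [0.6, -1, -1, 3, 0]
  ]
}}

```text
time_s: 4.9
position: [592.7, -384.3, -3.6]
eef_rot: [[0.995, 0.099, 0.002], [0.099, -0.995, -0.002], [0.002, 0.002, -1.0]]
contact_force: [-0.9, -0.8, 7.5]
gripper_width: 0.786
```

The grip holds at 0.786, which fits 70 mm if the opening is linear in the finger angle. Lifting.

Request:
{"api": "apply_moves", "payload": {
  "commands": [
    [0.5, 0, 0, -8, 0],
    [0.5, 0, 0, -30, 0],
    [0.5, 0, 0, -70, 0],
    [0.5, 0, 0, -110, 0],
    [0.5, 0, 0, -145, 0],
    [0.5, 0, 0, -145, 0],
    [0.5, 0, 0, -145, 0]
  ]
}}

```text
time_s: 5.6
position: [591.7, -383.5, 139.7]
eef_rot: [[0.995, 0.099, 0.001], [0.099, -0.995, -0.001], [0.001, 0.001, -1.0]]
contact_force: [-0.4, 0.3, -2.2]
gripper_width: 0.785
```

```bash
cat >> h.py <<'E'
G=np.array([628.7,8.7]); a=np.radians(5.7); RG=np.array([[np.cos(a),-np.sin(a)],[np.sin(a),np.cos(a)]])
def g(x,y): return G+RG@np.array([x,y])
E
python3 - <<'E'
from h import *
x,y=g(50,-50); to(x,y,64.5,5.7)
E
```

```text
now [ 591.7 -383.5  139.7] yaw 5.7 w 0.785 F [-0.4  0.3 -2.2] -> shift [ 125.6 -336.7   75. ] turn -0.0 n>=8
```

Request:
{"api": "apply_moves", "payload": {
  "commands": [
    [0.5, 12, -34, 0, 0],
    [0.5, 27, -74, 0, 0],
    [0.5, 42, -114, 0, 0],
    [0.5, 57, -154, 0, 0],
    [0.5, 72, -194, 0, 0],
    [0.5, 87, -234, 0, 0],
    [0.5, 102, -274, 0, 0],
    [0.5, 115, -310, 0, 0],
    [0.5, 126, -337, 0, 0],
    [0.5, 126, -337, 20, 0],
    [0.5, 126, -337, 45, 0],
    [0.5, 126, -337, 55, 0]
  ]
}}

```text
time_s: 6.8
position: [679.8, -34.4, 78.2]
eef_rot: [[0.995, 0.1, -0.01], [0.1, -0.995, 0.002], [-0.009, -0.003, -1.0]]
contact_force: [-0.8, 0.5, -2.1]
gripper_width: 0.784
```

```bash
python3 - <<'E'
from h import *
x,y=g(50,-50); to(x,y,64.5,5.7)
p,im,d=grab('wrist')
cv2.imwrite('pics/w4.png',cv2.resize(im[40:400,100:540,::-1],None,fx=1.6,fy=1.6))
E
```

```text
now [679.8 -34.4  78.2] yaw 5.7 w 0.784 F [-0.8  0.5 -2.1] -> shift [ 3.5  2.1 13.6] turn 0.0 n>=1
```

View pics/w4.png

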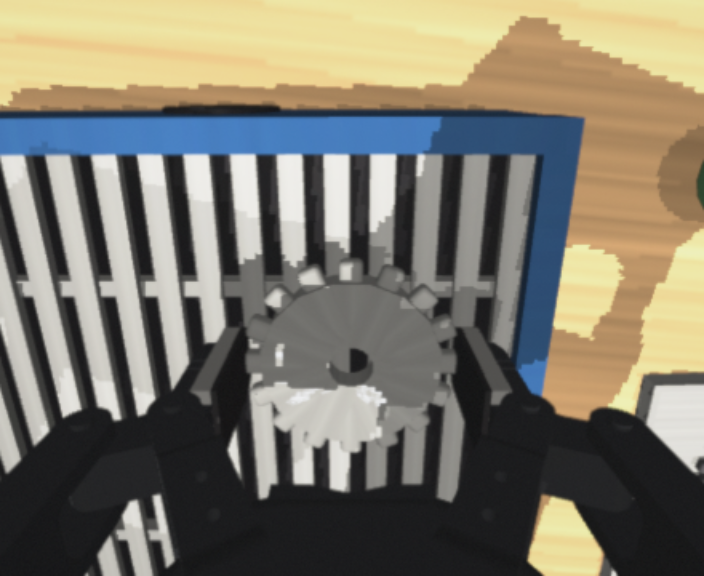

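Request:
{"api": "apply_moves", "payload": {
  "commands": [
    [0.5, 2, 1, 5, 0],
    [0.5, 2, 1, 5, 0],
    [0.5, 2, 1, 5, 0]
  ]
}}

```text
time_s: 7.15
position: [686.5, -36.9, 80.4]
eef_rot: [[0.995, 0.099, 0.002], [0.099, -0.995, -0.0], [0.002, 0.001, -1.0]]
contact_force: [0.4, -1.0, -1.7]
gripper_width: 0.789
```

Request:
{"api": "apply_moves", "payload": {
  "commands": [
    [0.5, -2, -1, 8, 0],
    [0.5, -2, -1, 12, 0],
    [0.5, -2, -1, 15, 0],
    [0.5, -2, -1, 15, 0],
    [0.5, -2, -1, 15, 0]
  ]
}}

```text
time_s: 7.65
position: [683.7, -35.6, 64.3]
eef_rot: [[0.995, 0.099, -0.0], [0.099, -0.995, 0.0], [-0.0, -0.0, -1.0]]
contact_force: [0.1, -0.2, -0.9]
gripper_width: 0.787
```

Request:
{"api": "apply_moves", "payload": {
  "commands": [
    [0.5, 0, 0, 1, 0],
    [0.9, 0, 0, 1, 0],
    [0.9, 0, 0, 1, 0],
    [0.9, 0, 0, 1, 0],
    [0.9, 0, 0, 1, 0],
    [0.9, 0, 0, -30, 0],
    [0.9, 0, 0, -75, 0],
    [0.9, 0, 0, -100, 0],
    [0.9, 0, 0, -100, 0]
  ]
}}

```text
time_s: 8.55
position: [686.9, -36.3, 170.7]
eef_rot: [[0.995, 0.099, 0.01], [0.099, -0.995, -0.002], [0.01, 0.003, -1.0]]
contact_force: [0.3, 0.1, 1.1]
gripper_width: 0.908
```

```bash
python3 - <<'E'
from h import *
p,im,d=grab('top')
cv2.imwrite('pics/top1.png',cv2.resize(im[125:275,270:470,::-1],None,fx=4,fy=4,interpolation=cv2.INTER_CUBIC))
to(572,-280,100,5.7)
to(572,-280,-3,5.7)
E
```

```text
now [685.3 -36.  167.4] yaw 5.7 w 0.900 F [ 0.3  0.4 -0.6] -> shift [-137.3  231.5   67.1] turn -0.0 n>=6
 now [685.3 -36.  167.4] yaw 5.7 w 0.900 F [ 0.3  0.4 -0.6] -> shift [-137.8  231.3  170.1] turn -0.0 n>=7
```

Request:
{"api": "apply_moves", "payload": {
  "commands": [
    [0.85, -25, 42, 0, 0],
    [0.85, -48, 82, 15, 0],
    [0.85, -71, 120, 32, 0],
    [0.85, -94, 158, 48, 0],
    [0.85, -116, 196, 58, 0],
    [0.85, -132, 222, 65, 0],
    [0.85, -138, 231, 67, 0],
    [0.85, -138, 231, 67, 0],
    [0.85, -138, 231, 67, 0],
    [0.85, -138, 231, 67, 0]
  ]
}}

```text
time_s: 9.6
position: [570.0, -277.7, 97.4]
eef_rot: [[0.995, 0.101, 0.0], [0.101, -0.995, 0.0], [0.0, -0.0, -1.0]]
contact_force: [-0.3, -0.2, 0.1]
gripper_width: 0.851
```

```bash
cat >> h.py <<'E'
def seg(p,im,kind,guess,z,R):
    "centre and radius of the sprocket near guess (x,y), top face at z"
    hsv=cv2.cvtColor(im,cv2.COLOR_RGB2HSV).astype(int); H,S,V=hsv[...,0],hsv[...,1],hsv[...,2]
    m={'14':(V<125)&(S<60),'12':(S>110)&(H>17)&(H<34),'10':(S>90)&(H<17)}[kind]
    yy,xx=np.mgrid[:400,:640]; c=pix(p,[*guess,z]); r=pix(p,[guess[0],guess[1]+R*1.35,z]); r=np.hypot(*(r-c))
    m=(m&(np.hypot(xx-c[0],yy-c[1])<r)).astype(np.uint8)
    m=cv2.morphologyEx(m,cv2.MORPH_OPEN,np.ones((3,3),np.uint8))
    cs=max(cv2.findContours(m,cv2.RETR_EXTERNAL,cv2.CHAIN_APPROX_NONE)[0],key=cv2.contourArea)[:,0]
    P=np.array([onz(p,u,v,z)[:2] for u,v in cs]).astype(np.float32)
    q,rr=cv2.minEnclosingCircle(P); e=cv2.fitEllipse(P)
    print(kind,'circle',np.round(q,1),round(rr,1),'ellipse',np.round(e[0],1),np.round(e[1],1)); return q
E
python3 - <<'E'
from h import *
p,im,d=grab('wrist','w5.png')
seg(p,im,'14',(572,-280),9,31);seg(p,im,'12',(470,-298),9,27)
to(572,-280,-1,5.7)
E
```

```text
14 circle [ 574.8 -280.7] 36.4 ellipse [ 573.3 -281. ] [60.1 64.6]
12 circle [ 468.2 -288.9] 3.7 ellipse [ 468.  -288.8] [3.7 7.1]
 now [ 570.  -277.8   97.5] yaw 5.8 w 0.849 F [-0.6  0.1  0.8] -> shift [ 1.7  2.4 98.5] turn 0.1 n>=2
```

Request:
{"api": "apply_moves", "payload": {
  "commands": [
    [0.85, 3, 3, 40, 0],
    [0.85, 3, 3, 75, 0],
    [0.85, 3, 3, 92, 0],
    [0.85, 3, 3, 98, 0],
    [0.85, 3, 3, 98, 0],
    [0.85, 3, 3, 98, 0]
  ]
}}

```text
time_s: 10.25
position: [573.9, -282.6, 1.3]
eef_rot: [[0.995, 0.099, 0.003], [0.099, -0.995, -0.002], [0.002, 0.002, -1.0]]
contact_force: [0.5, 0.5, 0.5]
gripper_width: 0.848
```

Request:
{"api": "apply_moves", "payload": {
  "commands": [
    [0.85, -1, -1, 2, 0],
    [0.85, -1, -1, 2, 0],
    [0.85, -1, -1, 2, 0],
    [0.4, -1, -1, 2, 0],
    [0.4, -1, -1, 2, 0],
    [0.4, -1, -1, 2, 0],
    [0.4, -1, -1, 2, 0],
    [0.4, -1, -1, 2, 0]
  ]
}}

```text
time_s: 11.05
position: [572.1, -281.5, -1.5]
eef_rot: [[0.995, 0.099, 0.001], [0.099, -0.995, -0.001], [0.001, 0.001, -1.0]]
contact_force: [-1.1, 1.4, 5.9]
gripper_width: 0.693
```

Sprocket 14 is gripped at 0.693 against 0.698 expected. I'll lift it and carry it to grate (50, 50).

Request:
{"api": "apply_moves", "payload": {
  "commands": [
    [0.4, 0, 0, -8, 0],
    [0.4, 0, 0, -30, 0],
    [0.4, 0, 0, -70, 0],
    [0.4, 0, 0, -110, 0],
    [0.4, 0, 0, -142, 0],
    [0.4, 0, 0, -142, 0],
    [0.4, 0, 0, -142, 0]
  ]
}}

```text
time_s: 11.75
position: [571.5, -281.0, 139.8]
eef_rot: [[0.995, 0.099, 0.001], [0.099, -0.995, -0.001], [0.001, 0.001, -1.0]]
contact_force: [0.1, 0.1, -0.9]
gripper_width: 0.692
```

```bash
python3 - <<'E'
from h import *
x,y=g(50,50); to(x,y,66.5,5.7)
E
```

```text
now [ 571.5 -281.   139.8] yaw 5.7 w 0.692 F [ 0.1  0.1 -0.9] -> shift [ 135.6 -332.7   73.2] turn -0.0 n>=8
```

Request:
{"api": "apply_moves", "payload": {
  "commands": [
    [0.4, 14, -34, 0, 0],
    [0.4, 30, -74, 0, 0],
    [0.4, 46, -114, 0, 0],
    [0.4, 62, -154, 0, 0],
    [0.4, 79, -194, 0, 0],
    [0.4, 95, -234, 0, 0],
    [0.4, 111, -274, 0, 0],
    [0.4, 124, -305, 0, 0],
    [0.4, 132, -325, 0, 0],
    [0.4, 136, -333, 10, 0],
    [0.4, 136, -333, 35, 0],
    [0.4, 136, -333, 50, 0]
  ]
}}

```text
time_s: 12.95
position: [671.4, 63.6, 84.9]
eef_rot: [[0.995, 0.099, -0.006], [0.099, -0.995, 0.0], [-0.006, -0.001, -1.0]]
contact_force: [-1.3, -0.8, -1.7]
gripper_width: 0.692
```

Request:
{"api": "apply_moves", "payload": {
  "commands": [
    [0.4, 0, 0, 8, 0],
    [0.4, 0, 0, 10, 0],
    [0.4, 0, 0, 10, 0],
    [0.4, 0, 0, 10, 0],
    [0.4, 0, 0, 10, 0]
  ]
}}

```text
time_s: 13.45
position: [674.6, 63.7, 80.6]
eef_rot: [[0.995, 0.099, 0.002], [0.099, -0.995, -0.0], [0.002, 0.0, -1.0]]
contact_force: [0.6, 0.5, -0.9]
gripper_width: 0.691
```

```bash
python3 - <<'E'
from h import *
x,y=g(50,50); to(x,y,66,5.7)
E
```

```text
now [674.6  63.7  80.6] yaw 5.7 w 0.691 F [ 0.6  0.5 -0.9] -> shift [-1.1  0.2 14.6] turn -0.0 n>=1
```

Request:
{"api": "apply_moves", "payload": {
  "commands": [
    [0.4, -1, 0, 8, 0],
    [0.4, -1, 0, 13, 0],
    [0.4, -1, 0, 14, 0],
    [0.4, -1, 0, 14, 0],
    [0.4, -1, 0, 14, 0],
    [0.85, -1, 0, 14, 0],
    [0.85, -1, 0, 14, 0],
    [0.85, -1, 0, 14, 0],
    [0.85, -1, 0, 14, 0],
    [0.85, -1, 0, -20, 0],
    [0.85, -1, 0, -60, 0],
    [0.85, -1, 0, -85, 0]
  ]
}}

```text
time_s: 14.65
position: [673.9, 63.7, 167.6]
eef_rot: [[0.995, 0.099, 0.004], [0.099, -0.995, -0.0], [0.004, 0.001, -1.0]]
contact_force: [0.1, 0.2, 0.2]
gripper_width: 0.849
```

```bash
python3 - <<'E'
from h import *
to(471,-298,100,5.7)
E
```

```text
now [673.9  63.7 167.6] yaw 5.7 w 0.849 F [0.1 0.2 0.2] -> shift [-238.   339.8   66.9] turn -0.0 n>=9
```

Request:
{"api": "apply_moves", "payload": {
  "commands": [
    [0.78, -25, 36, 0, 0],
    [0.78, -52, 74, 10, 0],
    [0.78, -79, 112, 20, 0],
    [0.78, -106, 151, 30, 0],
    [0.78, -133, 190, 40, 0],
    [0.78, -160, 229, 50, 0],
    [0.78, -187, 268, 60, 0],
    [0.78, -211, 302, 67, 0],
    [0.78, -230, 328, 67, 0],
    [0.78, -238, 340, 67, 0],
    [0.78, -238, 340, 67, 0],
    [0.78, -238, 340, 67, 0]
  ]
}}

```text
time_s: 15.85
position: [470.2, -297.4, 97.5]
eef_rot: [[0.995, 0.099, 0.001], [0.099, -0.995, 0.0], [0.001, -0.0, -1.0]]
contact_force: [0.7, 0.0, 0.1]
gripper_width: 0.785
```

Request:
{"api": "apply_moves", "payload": {
  "commands": [
    [0.78, 0, 0, 0, 0],
    [0.78, 0, 0, 0, 0]
  ]
}}

```text
time_s: 16.05
position: [470.3, -296.9, 97.3]
eef_rot: [[0.995, 0.101, 0.0], [0.101, -0.995, 0.0], [0.0, -0.0, -1.0]]
contact_force: [-0.2, -0.3, -0.3]
gripper_width: 0.784
```

```bash
python3 - <<'E'
from h import *
p,im,d=grab('wrist','w6.png')
q=seg(p,im,'12',(471,-298),9,27)
to(471,-298,0.5,5.7)
to(*q,0.5,5.7)
E
```

```text
12 circle [ 473.6 -282.7] 6.8 ellipse [ 473.1 -282.9] [ 8. 12.]
 now [ 470.2 -297.    97.3] yaw 5.8 w 0.777 F [ 0.5 -1.4 -0.7] -> shift [ 0.7  1.1 96.8] turn 0.1 n>=2
 now [ 470.2 -297.    97.3] yaw 5.8 w 0.777 F [ 0.5 -1.4 -0.7] -> shift [  4.9 -13.9  96.8] turn 0.1 n>=2
```

View pics/w6.png

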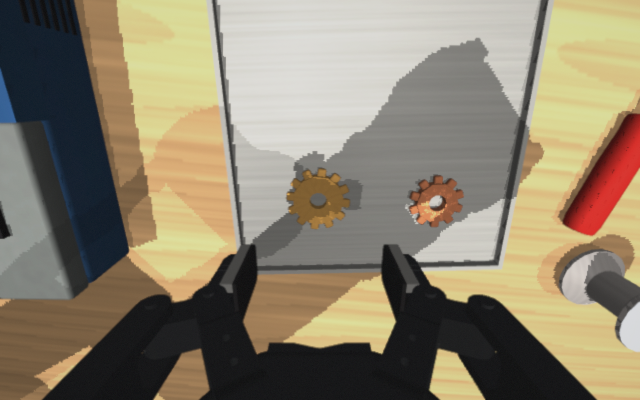

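Sprocket 12 is at (319,199) and 10 at (437,201), both still in place. My hue limits were too tight for the shadow.

```bash
sed -i "s/(S>110)&(H>17)&(H<34)/(S>100)\&(H<36)/; s/(S>90)&(H<17)/(S>80)\&(H<36)/" h.py; python3 - <<'E'
from h import *
im=cv2.imread('pics/w6.png')[:,:,::-1].copy(); p=ctrl.camera_params('wrist')
print(onz(p,319,199,10).round(1),onz(p,437,201,10).round(1))
q=seg(p,im,'12',(471,-298),9,27);q2=seg(p,im,'10',(478,-398),9,23)
to(*q,0.5,5.7)
E
```

```text
[ 471.7 -297.4   10. ] [ 479.9 -396.4   10. ]
12 circle [ 470.9 -296.3] 27.0 ellipse [ 470.9 -296.5] [48.5 49.1]
10 circle [ 478.6 -395.8] 23.2 ellipse [ 478.9 -396. ] [41.6 42.4]
 now [ 470.2 -297.    97.3] yaw 5.8 w 0.777 F [ 0.5 -1.4 -0.7] -> shift [ 0.7 -0.6 96.8] turn 0.1 n>=2
```

Request:
{"api": "apply_moves", "payload": {
  "commands": [
    [0.78, 1, -1, 40, 0],
    [0.78, 1, -1, 75, 0],
    [0.78, 1, -1, 92, 0],
    [0.78, 1, -1, 98, 0],
    [0.78, 1, -1, 98, 0],
    [0.78, 1, -1, 98, 0],
    [0.78, 1, -1, 98, 0],
    [0.3, 1, -1, 98, 0],
    [0.3, 1, -1, 98, 0],
    [0.3, 1, -1, 98, 0],
    [0.3, 1, -1, 98, 0],
    [0.3, 1, -1, 98, 0]
  ]
}}

```text
time_s: 17.3
position: [471.4, -297.7, 1.2]
eef_rot: [[0.995, 0.099, 0.002], [0.099, -0.995, -0.001], [0.001, 0.002, -1.0]]
contact_force: [-2.2, 1.1, 8.1]
gripper_width: 0.599
```

Request:
{"api": "apply_moves", "payload": {
  "commands": [
    [0.3, 0, 0, -8, 0],
    [0.3, 0, 0, -30, 0],
    [0.3, 0, 0, -70, 0],
    [0.3, 0, 0, -110, 0],
    [0.3, 0, 0, -142, 0],
    [0.3, 0, 0, -142, 0],
    [0.3, 0, 0, -142, 0]
  ]
}}

```text
time_s: 18.0
position: [470.8, -297.2, 142.2]
eef_rot: [[0.995, 0.099, 0.001], [0.099, -0.995, -0.001], [0.001, 0.001, -1.0]]
contact_force: [-0.7, 1.4, -0.9]
gripper_width: 0.599
```

```bash
python3 - <<'E'
from h import *
x,y=g(-50,-50); to(x,y,69,5.7)
E
```

```text
now [ 470.8 -297.2  142.2] yaw 5.7 w 0.599 F [-0.7  1.4 -0.9] -> shift [ 137.4 -238.9   73.1] turn -0.0 n>=6
```

Request:
{"api": "apply_moves", "payload": {
  "commands": [
    [0.3, 17, -30, 0, 0],
    [0.3, 37, -65, 0, 0],
    [0.3, 57, -100, 0, 0],
    [0.3, 78, -135, 0, 0],
    [0.3, 98, -170, 0, 0],
    [0.3, 116, -203, 0, 0],
    [0.3, 130, -227, 0, 0],
    [0.3, 137, -239, 10, 0],
    [0.3, 137, -239, 35, 0],
    [0.3, 137, -239, 55, 0],
    [0.3, 137, -239, 60, 0],
    [0.3, 137, -239, 60, 0]
  ]
}}

```text
time_s: 19.2
position: [581.4, -45.7, 79.1]
eef_rot: [[0.995, 0.098, -0.004], [0.098, -0.995, 0.001], [-0.004, -0.001, -1.0]]
contact_force: [0.2, 0.5, -1.1]
gripper_width: 0.598
```

Request:
{"api": "apply_moves", "payload": {
  "commands": [
    [0.3, 0, 0, 0, 0],
    [0.3, 0, 0, 0, 0],
    [0.3, 0, 0, 0, 0]
  ]
}}

```text
time_s: 19.5
position: [583.9, -46.0, 82.4]
eef_rot: [[0.995, 0.099, 0.002], [0.099, -0.995, -0.001], [0.002, 0.001, -1.0]]
contact_force: [-0.9, 0.2, -1.1]
gripper_width: 0.597
```

```bash
python3 - <<'E'
from h import *
x,y=g(-50,-50); to(x,y,69,5.7)
E
```

```text
now [583.9 -46.   82.4] yaw 5.7 w 0.597 F [-0.9  0.2 -1.1] -> shift [-0.   0.1 13.4] turn -0.0 n>=1
```

Request:
{"api": "apply_moves", "payload": {
  "commands": [
    [0.3, 0, 0, 8, 0],
    [0.3, 0, 0, 12, 0],
    [0.3, 0, 0, 13.5, 0],
    [0.3, 0, 0, 13.5, 0],
    [0.3, 0, 0, 13.5, 0],
    [0.78, 0, 0, 13.5, 0],
    [0.78, 0, 0, 13.5, 0],
    [0.78, 0, 0, 13.5, 0],
    [0.78, 0, 0, 13.5, 0],
    [0.78, 0, 0, -20, 0],
    [0.78, 0, 0, -60, 0],
    [0.78, 0, 0, -85, 0]
  ]
}}

```text
time_s: 20.7
position: [584.2, -45.9, 169.2]
eef_rot: [[0.995, 0.099, 0.003], [0.099, -0.995, -0.001], [0.003, 0.001, -1.0]]
contact_force: [1.1, -0.2, 0.0]
gripper_width: 0.779
```

```bash
python3 - <<'E'
from h import *
to(479,-397,100,5.7)
E
```

```text
now [584.2 -45.9 169.2] yaw 5.7 w 0.779 F [ 1.1 -0.2  0. ] -> shift [-139.7  338.9   69.2] turn -0.0 n>=8
```

Request:
{"api": "apply_moves", "payload": {
  "commands": [
    [0.7, -13, 32, 0, 0],
    [0.7, -31, 75, 10, 0],
    [0.7, -48, 117, 20, 0],
    [0.7, -65, 158, 30, 0],
    [0.7, -82, 199, 40, 0],
    [0.7, -99, 240, 50, 0],
    [0.7, -115, 280, 60, 0],
    [0.7, -129, 314, 67, 0],
    [0.7, -137, 333, 69, 0],
    [0.7, -140, 339, 69, 0],
    [0.7, -140, 339, 69, 0],
    [0.7, -140, 339, 69, 0]
  ]
}}

```text
time_s: 21.9
position: [478.2, -395.4, 97.7]
eef_rot: [[0.995, 0.1, 0.0], [0.1, -0.995, 0.0], [0.001, -0.0, -1.0]]
contact_force: [-1.1, -0.5, -0.3]
gripper_width: 0.697
```

```bash
python3 - <<'E'
from h import *
p,im,d=grab('wrist','w7.png')
q=seg(p,im,'10',(479,-397),9,23)
to(*q,2,5.7)
E
```

```text
10 circle [ 479.  -396.4] 23.1 ellipse [ 479.1 -396.4] [40.9 41.8]
 now [ 478.3 -395.3   97.7] yaw 5.8 w 0.697 F [ 1.3 -0.1 -0.5] -> shift [ 0.6  1.2 95.7] turn 0.1 n>=2
```

Request:
{"api": "apply_moves", "payload": {
  "commands": [
    [0.7, 0, 0, 40, 0],
    [0.7, 0, 0, 75, 0],
    [0.7, 0, 0, 90, 0],
    [0.7, 0, 0, 96.5, 0],
    [0.7, 0, 0, 96.5, 0],
    [0.7, 0, 0, 96.5, 0],
    [0.7, 0, 0, 96.5, 0],
    [0.2, 0, 0, 96.5, 0],
    [0.2, 0, 0, 96.5, 0],
    [0.2, 0, 0, 96.5, 0],
    [0.2, 0, 0, 96.5, 0],
    [0.2, 0, 0, 96.5, 0]
  ]
}}

```text
time_s: 23.15
position: [478.2, -397.7, 2.8]
eef_rot: [[0.995, 0.099, 0.002], [0.099, -0.995, -0.002], [0.001, 0.002, -1.0]]
contact_force: [-1.1, 1.5, 6.9]
gripper_width: 0.502
```

Request:
{"api": "apply_moves", "payload": {
  "commands": [
    [0.2, 0, 0, -8, 0],
    [0.2, 0, 0, -30, 0],
    [0.2, 0, 0, -70, 0],
    [0.2, 0, 0, -110, 0],
    [0.2, 0, 0, -140, 0],
    [0.2, 0, 0, -140, 0],
    [0.2, 0, 0, -140, 0]
  ]
}}

```text
time_s: 23.85
position: [477.5, -397.0, 141.6]
eef_rot: [[0.995, 0.099, 0.001], [0.099, -0.995, -0.001], [0.001, 0.001, -1.0]]
contact_force: [0.2, 0.3, -1.4]
gripper_width: 0.498
```

```bash
python3 - <<'E'
from h import *
x,y=g(-50,50); to(x,y,71,5.7)
E
```

```text
now [ 477.5 -397.   141.6] yaw 5.7 w 0.498 F [ 0.2  0.3 -1.4] -> shift [ 140.5 -438.8   70.2] turn -0.0 n>=10
```

Request:
{"api": "apply_moves", "payload": {
  "commands": [
    [0.2, 12, -38, 0, 0],
    [0.2, 26, -80, 0, 0],
    [0.2, 40, -123, 0, 0],
    [0.2, 54, -168, 0, 0],
    [0.2, 68, -213, 0, 0],
    [0.2, 82, -258, 0, 0],
    [0.2, 96, -302, 0, 0],
    [0.2, 110, -345, 0, 0],
    [0.2, 123, -385, 0, 0],
    [0.2, 134, -420, 0, 0],
    [0.2, 140.5, -439, 0, 0],
    [0.2, 140.5, -439, 20, 0]
  ]
}}

```text
time_s: 25.05
position: [574.7, 56.8, 121.1]
eef_rot: [[0.995, 0.103, 0.002], [0.103, -0.995, 0.001], [0.002, -0.0, -1.0]]
contact_force: [0.8, -0.1, -0.7]
gripper_width: 0.498
```

Request:
{"api": "apply_moves", "payload": {
  "commands": [
    [0.2, 0, 0, 25, 0],
    [0.2, 0, 0, 38, 0],
    [0.2, 0, 0, 38, 0],
    [0.2, 0, 0, 38, 0],
    [0.2, 0, 0, 38, 0]
  ]
}}

```text
time_s: 25.55
position: [574.6, 53.7, 83.9]
eef_rot: [[0.995, 0.099, 0.002], [0.099, -0.995, -0.0], [0.002, 0.0, -1.0]]
contact_force: [-0.3, -0.7, -1.7]
gripper_width: 0.501
```

```bash
python3 - <<'E'
from h import *
x,y=g(-50,50); to(x,y,70.5,5.7)
E
```

```text
now [574.6  53.7  83.9] yaw 5.7 w 0.501 F [-0.3 -0.7 -1.7] -> shift [-0.7  0.1 13.4] turn -0.0 n>=1
```

Request:
{"api": "apply_moves", "payload": {
  "commands": [
    [0.2, -1, 0, 8, 0],
    [0.2, -1, 0, 12, 0],
    [0.2, -1, 0, 13.5, 0],
    [0.2, -1, 0, 13.5, 0],
    [0.2, -1, 0, 13.5, 0],
    [0.7, -1, 0, 13.5, 0],
    [0.7, -1, 0, 13.5, 0],
    [0.7, -1, 0, 13.5, 0],
    [0.7, -1, 0, 13.5, 0],
    [0.7, -1, 0, -20, 0],
    [0.7, -1, 0, -60, 0],
    [0.7, -1, 0, -90, 0]
  ]
}}

```text
time_s: 26.75
position: [573.3, 53.8, 175.0]
eef_rot: [[0.995, 0.099, 0.002], [0.099, -0.995, -0.0], [0.002, 0.0, -1.0]]
contact_force: [0.5, -1.4, -0.4]
gripper_width: 0.697
```

```bash
python3 - <<'E'
from h import *
to(451,-8.7,170,5.7)
E
```

```text
now [573.3  53.8 175. ] yaw 5.7 w 0.697 F [ 0.5 -1.4 -0.4] -> shift [-127.9   50.1    4.8] turn -0.0 n>=3
```

Request:
{"api": "apply_moves", "payload": {
  "commands": [
    [0.6, -35, 14, 5, 0],
    [0.6, -75, 29, 5, 0],
    [0.6, -110, 43, 5, 0],
    [0.6, -128, 50, 5, 0],
    [0.6, -128, 50, 5, 0],
    [0.6, -128, 50, 5, 0],
    [0.6, -128, 50, 5, 0]
  ]
}}

```text
time_s: 27.45
position: [451.3, -8.3, 168.1]
eef_rot: [[0.995, 0.099, 0.001], [0.099, -0.995, 0.0], [0.001, 0.0, -1.0]]
contact_force: [0.7, 1.0, 0.8]
gripper_width: 0.6
```

```bash
python3 - <<'E'
from h import *
p,im,d=grab('wrist','w8.png')
p2,im2,d2=grab('top')
cv2.imwrite('pics/top2.png',cv2.resize(im2[125:275,270:470,::-1],None,fx=4,fy=4,interpolation=cv2.INTER_CUBIC))
to(451,-8.7,88,5.7)
for k,R,q in(('14',31,g(50,50)),('12',27,g(-50,-50)),('10',23,g(-50,50))): 
    c=seg(p,im,k,q,77,R); print((RG.T@(np.array(c)-G)).round(1))
print('bar top px',pix(p,[451,-8.7,105]),[dep(p,d,u,v).round(1) for u,v in [pix(p,[x,y,105]) for x,y in ((451,-8.7),(465,-7.3),(440,-10))]])
E
```

```text
now [451.1  -8.2 167.9] yaw 5.7 w 0.600 F [-1.1 -0.3  0.4] -> shift [-0.2  0.5 79.9] turn 0.0 n>=2Traceback (most recent call last):
  File "<stdin>", line 7, in <module>
  File "h.py", line 34, in seg
    cs=max(cv2.findContours(m,cv2.RETR_EXTERNAL,cv2.CHAIN_APPROX_NONE)[0],key=cv2.contourArea)[:,0]
       ~~~^^^^^^^^^^^^^^^^^^^^^^^^^^^^^^^^^^^^^^^^^^^^^^^^^^^^^^^^^^^^^^^^^^^^^^^^^^^^^^^^^^^^
ValueError: max() iterable argument is empty
```

View pics/w8.png

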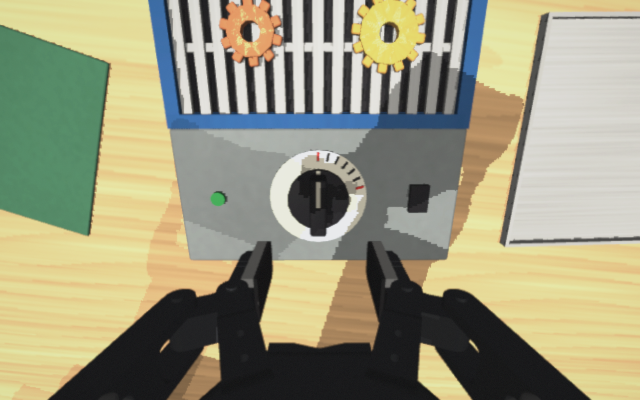

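The bar is upright at (318,205), midway between the fingers. Sprocket 10 is at (250,30) and 12 at (388,32), both flat on the grate. I'll check the far two in the top view.

View pics/top2.png

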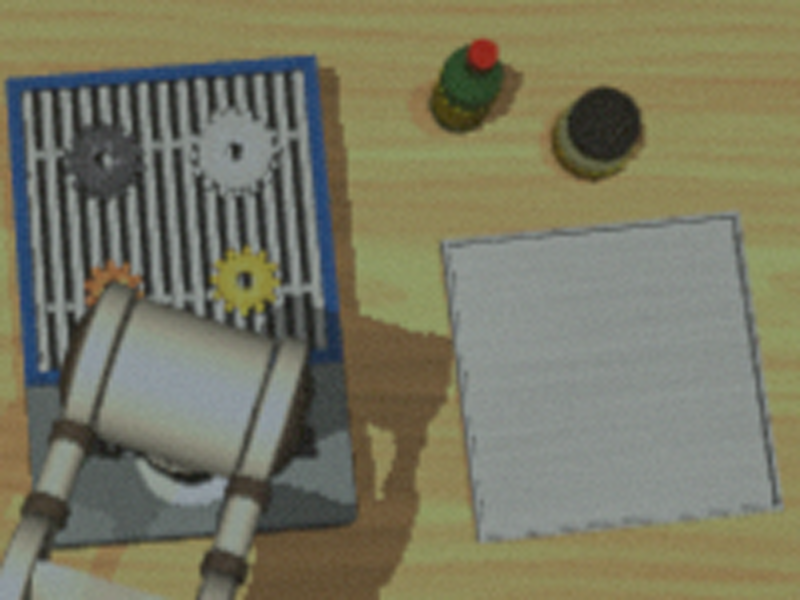

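Request:
{"api": "apply_moves", "payload": {
  "commands": [
    [0.6, 0, 0.5, 30, 0],
    [0.6, 0, 0.5, 60, 0],
    [0.6, 0, 0.5, 75, 0],
    [0.6, 0, 0.5, 79, 0],
    [0.6, 0, 0.5, 79, 0],
    [0.6, 0, 0.5, 79, 0],
    [0.6, 0, 0.5, 79, 0]
  ]
}}

```text
time_s: 28.25
position: [451.5, -9.3, 90.0]
eef_rot: [[0.995, 0.099, 0.002], [0.099, -0.995, -0.001], [0.002, 0.001, -1.0]]
contact_force: [-0.3, 0.3, -0.4]
gripper_width: 0.602
```

All four lie apart and flat on the grate: 14 at (103,158), 16 at (236,150), 12 at (245,281) and 10 at (112,285) in the crop. Now I'll grip the knob and turn it.

Request:
{"api": "apply_moves", "payload": {
  "commands": [
    [0, 0, 0, 0, 0],
    [0, 0, 0, 0, 0],
    [0, 0, 0, 0, 0],
    [0, 0, 0, 0, 0],
    [0, 0, 0, 0, 0],
    [0, 0, 0, 0, 0],
    [0, 0, 0, 0, 0]
  ]
}}

```text
time_s: 28.95
position: [450.5, -7.7, 89.5]
eef_rot: [[0.995, 0.099, 0.0], [0.099, -0.995, 0.003], [0.001, -0.003, -1.0]]
contact_force: [-1.6, 7.0, 5.4]
gripper_width: 0.135
```

Request:
{"api": "apply_moves", "payload": {
  "commands": [
    [0, 0, 0, 0, 7],
    [0, 0, 0, 0, 14],
    [0, 0, 0, 0, 21],
    [0, 0, 0, 0, 28],
    [0, 0, 0, 0, 35],
    [0, 0, 0, 0, 42],
    [0, 0, 0, 0, 49],
    [0, 0, 0, 0, 56],
    [0, 0, 0, 0, 63],
    [0, 0, 0, 0, 69],
    [0, 0, 0, 0, 73],
    [0, 0, 0, 0, 74]
  ]
}}

```text
time_s: 30.15
position: [451.7, -5.6, 89.6]
eef_rot: [[0.367, -0.93, 0.004], [-0.93, -0.367, 0.007], [-0.005, -0.006, -1.0]]
contact_force: [4.2, 16.6, 2.7]
gripper_width: 0.13
```

```bash
python3 - <<'E'
from h import *
to(451,-8.7,88,5.7-74.5); print(ctrl.get_obs()['torque'].round(2))
E
```

```text
now [451.7  -5.6  89.6] yaw -68.5 w 0.130 F [ 4.2 16.6  2.7] -> shift [2.7 1.8 1.5] turn 0.3 n>=1
[ 2.59 -0.62  0.24]
```

Request:
{"api": "apply_moves", "payload": {
  "commands": [
    [0, 0, 0, 0, 2],
    [0, 0, 0, 0, 3],
    [0, 0, 0, 0, 3],
    [0, 0, 0, 0, 3]
  ]
}}

```text
time_s: 30.55
position: [451.7, -5.6, 89.6]
eef_rot: [[0.322, -0.947, 0.004], [-0.947, -0.322, 0.007], [-0.005, -0.006, -1.0]]
contact_force: [5.1, 17.3, 2.7]
gripper_width: 0.131
```

```bash
python3 - <<'E'
from h import *
to(451,-8.7,88,5.7-74.5); print(ctrl.get_obs()['torque'].round(2))
E
```

```text
now [451.7  -5.6  89.6] yaw -71.2 w 0.131 F [ 5.1 17.3  2.7] -> shift [2.7 1.7 1.5] turn -2.4 n>=1
[ 2.71 -0.72  0.94]
```

The torque has risen to 0.94 N m, so the knob is at its stop. Letting go.

Request:
{"api": "apply_moves", "payload": {
  "commands": [
    [0.7, 0, 0, 0, 0],
    [0.7, 0, 0, 0, 0],
    [0.7, 0, 0, 0, 0],
    [0.7, 0, 0, -15, 0],
    [0.7, 0, 0, -45, 0],
    [0.7, 0, 0, -90, 0],
    [0.7, 0, 0, -110, 0],
    [0.7, 0, 0, -110, 0]
  ]
}}

```text
time_s: 31.35
position: [452.7, -10.1, 202.6]
eef_rot: [[0.32, -0.947, 0.007], [-0.947, -0.32, -0.002], [0.005, -0.006, -1.0]]
contact_force: [0.6, -0.8, -0.1]
gripper_width: 0.699
```

```bash
python3 - <<'E'
from h import *
p2,im2,d2=grab('top'); cv2.imwrite('pics/top3.png',cv2.resize(im2[125:275,270:470,::-1],None,fx=4,fy=4,interpolation=cv2.INTER_CUBIC))
p,im,d=grab('wrist','w9.png'); to(560,0,300,5.7)
E
```

```text
now [450.2  -9.3 198.5] yaw -71.3 w 0.698 F [-0.4 -0.2 -0.1] -> shift [  26.3 -107.  -101.6] turn -77.0 n>=9
```

View pics/w9.png

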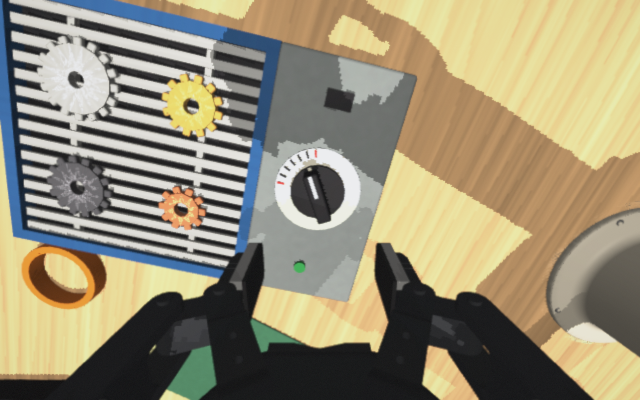

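The knob is running back on its own, with its white mark now at about (312,180). All four sprockets are on the grate. I'll move to a viewing pose and wait.

Request:
{"api": "apply_moves", "payload": {
  "commands": [
    [0.92, 4, -15, -15, -7],
    [0.92, 8, -30, -30, -14],
    [0.92, 12, -45, -45, -21],
    [0.92, 16, -60, -60, -28],
    [0.92, 20, -75, -75, -35],
    [0.92, 24, -90, -90, -42],
    [0.92, 26, -107, -100, -49],
    [0.92, 26, -107, -100, -56],
    [0.92, 26, -107, -100, -63],
    [0.92, 26, -107, -100, -70],
    [0.92, 26, -107, -100, -77],
    [0.92, 26, -107, -100, -77]
  ]
}}

```text
time_s: 32.65
position: [559.2, 0.6, 296.3]
eef_rot: [[0.995, 0.099, -0.004], [0.099, -0.995, 0.001], [-0.004, -0.001, -1.0]]
contact_force: [-0.6, -0.0, -0.1]
gripper_width: 0.922
```

Request:
{"api": "apply_moves", "payload": {
  "commands": [
    [0.92, 0, 0, 0, 0],
    [0.92, 0, 0, 0, 0],
    [0.92, 0, 0, 0, 0],
    [0.92, 0, 0, 0, 0],
    [0.92, 0, 0, 0, 0],
    [0.92, 0, 0, 0, 0],
    [0.92, 0, 0, 0, 0],
    [0.92, 0, 0, 0, 0],
    [0.92, 0, 0, 0, 0],
    [0.92, 0, 0, 0, 0],
    [0.92, 0, 0, 0, 0],
    [0.92, 0, 0, 0, 0]
  ]
}}

```text
time_s: 33.85
position: [560.1, 0.6, 298.8]
eef_rot: [[0.995, 0.099, 0.0], [0.099, -0.995, 0.0], [0.0, -0.0, -1.0]]
contact_force: [1.0, -0.1, -0.5]
gripper_width: 0.921
```

Request:
{"api": "apply_moves", "payload": {
  "commands": [
    [0.92, 0, 0, 0, 0],
    [0.92, 0, 0, 0, 0],
    [0.92, 0, 0, 0, 0],
    [0.92, 0, 0, 0, 0],
    [0.92, 0, 0, 0, 0],
    [0.92, 0, 0, 0, 0],
    [0.92, 0, 0, 0, 0],
    [0.92, 0, 0, 0, 0],
    [0.92, 0, 0, 0, 0],
    [0.92, 0, 0, 0, 0],
    [0.92, 0, 0, 0, 0],
    [0.92, 0, 0, 0, 0]
  ]
}}

```text
time_s: 35.05
position: [560.1, 0.6, 298.8]
eef_rot: [[0.995, 0.099, -0.0], [0.099, -0.995, -0.0], [-0.0, 0.0, -1.0]]
contact_force: [-0.3, -0.2, 0.5]
gripper_width: 0.925
```

Request:
{"api": "apply_moves", "payload": {
  "commands": [
    [0.92, 0, 0, 0, 0],
    [0.92, 0, 0, 0, 0],
    [0.92, 0, 0, 0, 0],
    [0.92, 0, 0, 0, 0],
    [0.92, 0, 0, 0, 0],
    [0.92, 0, 0, 0, 0],
    [0.92, 0, 0, 0, 0],
    [0.92, 0, 0, 0, 0],
    [0.92, 0, 0, 0, 0],
    [0.92, 0, 0, 0, 0],
    [0.92, 0, 0, 0, 0],
    [0.92, 0, 0, 0, 0]
  ]
}}

```text
time_s: 36.25
position: [560.1, 0.6, 298.8]
eef_rot: [[0.995, 0.099, 0.0], [0.099, -0.995, 0.0], [0.0, -0.0, -1.0]]
contact_force: [0.0, -0.2, 0.3]
gripper_width: 0.923
```

Request:
{"api": "apply_moves", "payload": {
  "commands": [
    [0.92, 0, 0, 0, 0],
    [0.92, 0, 0, 0, 0],
    [0.92, 0, 0, 0, 0],
    [0.92, 0, 0, 0, 0],
    [0.92, 0, 0, 0, 0],
    [0.92, 0, 0, 0, 0],
    [0.92, 0, 0, 0, 0],
    [0.92, 0, 0, 0, 0],
    [0.92, 0, 0, 0, 0],
    [0.92, 0, 0, 0, 0],
    [0.92, 0, 0, 0, 0],
    [0.92, 0, 0, 0, 0]
  ]
}}

```text
time_s: 37.45
position: [560.1, 0.6, 298.8]
eef_rot: [[0.995, 0.099, 0.0], [0.099, -0.995, -0.0], [0.0, 0.0, -1.0]]
contact_force: [0.2, -0.4, -0.9]
gripper_width: 0.92
```

Request:
{"api": "apply_moves", "payload": {
  "commands": [
    [0.92, 0, 0, 0, 0],
    [0.92, 0, 0, 0, 0],
    [0.92, 0, 0, 0, 0],
    [0.92, 0, 0, 0, 0],
    [0.92, 0, 0, 0, 0],
    [0.92, 0, 0, 0, 0],
    [0.92, 0, 0, 0, 0],
    [0.92, 0, 0, 0, 0],
    [0.92, 0, 0, 0, 0],
    [0.92, 0, 0, 0, 0],
    [0.92, 0, 0, 0, 0],
    [0.92, 0, 0, 0, 0]
  ]
}}

```text
time_s: 38.65
position: [560.1, 0.6, 298.8]
eef_rot: [[0.995, 0.099, -0.0], [0.099, -0.995, 0.0], [-0.0, -0.0, -1.0]]
contact_force: [1.4, -0.2, -0.4]
gripper_width: 0.918
```

```bash
python3 - <<'E'
from h import *
p,im,d=grab('wrist')
cv2.imwrite('pics/w10.png',cv2.resize(im[:,:,::-1],None,fx=1.25,fy=1.25))
np.savez('w10.npz',E=p['extrinsics'],im=im)
x,y=g(50,-50); to(x,y,100,5.7)
E
```

```text
now [560.1   0.6 298.8] yaw 5.7 w 0.924 F [-0.4  0.2 -0.3] -> shift [119.1  48.7 198.8] turn -0.0 n>=5
```

View pics/w10.png

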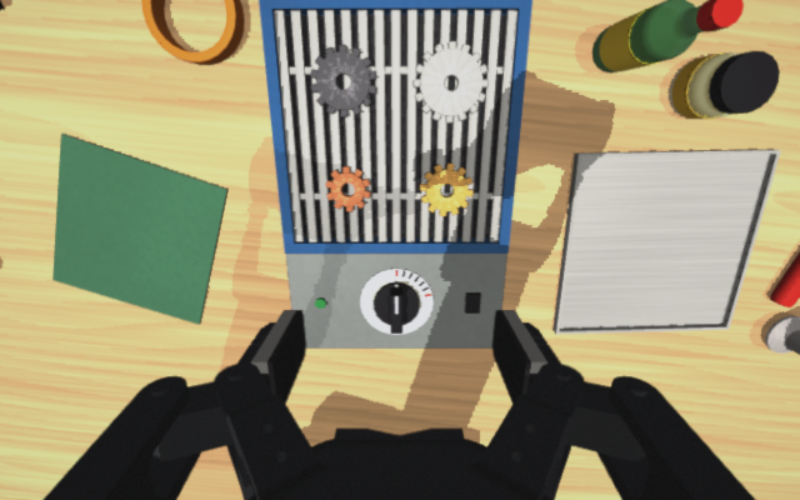

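The knob is back at zero, with its bar and mark straight up at (397,300). Sprocket 16 is at (452,83), 14 at (343,81), 12 at (447,190) and 10 at (349,189), all flat. The mat is clear.

```bash
python3 - <<'E'
from h import *
p=ctrl.camera_params('wrist')
for k,u,v,z in(('16',452,83,78),('14',343,81,78),('12',447,190,78),('10',348.5,189,78)):
    q=onz(p,u/1.25,v/1.25,z)[:2]; print(k,q.round(1),'grate',(RG.T@(q-G)).round(1))
m=[onz(p,u/1.25,v/1.25,4)[:2] for u,v in((62,135),(228,187),(200,324),(53,280))]; print(np.round(m,1).tolist(),np.mean(m,0).round(1))
x,y=g(50,-50); to(x,y,140,5.7)
E
```

```text
16 [681.8 -37.3] grate [ 48.3 -51. ]
14 [673.7  63. ] grate [50.1 49.6]
12 [583.  -46.4] grate [-51.  -50.3]
10 [574.3  52.3] grate [-49.8  48.8]
[[592.4, 400.9], [549.2, 207.2], [354.6, 255.5], [401.3, 449.1]] [474.4 328.2]
 now [560.1   0.6 298.8] yaw 5.7 w 0.924 F [-0.4  0.2 -0.3] -> shift [119.1  48.7 158.8] turn -0.0 n>=5
```

Request:
{"api": "apply_moves", "payload": {
  "commands": [
    [0.92, 30, 12, 40, 0],
    [0.92, 60, 25, 80, 0],
    [0.92, 90, 37, 120, 0],
    [0.92, 110, 46, 150, 0],
    [0.92, 118, 49, 170, 0],
    [0.92, 118, 49, 190, 0],
    [0.92, 118, 49, 200, 0],
    [0.92, 118, 49, 200, 0],
    [0.92, 118, 49, 200, 0],
    [0.92, 118, 49, 200, 0]
  ]
}}

```text
time_s: 39.7
position: [683.3, -36.6, 100.8]
eef_rot: [[0.995, 0.099, 0.003], [0.099, -0.995, -0.001], [0.003, 0.001, -1.0]]
contact_force: [-0.4, 0.0, 0.1]
gripper_width: 0.922
```

```bash
python3 - <<'E'
from h import *
to(682.5,-36.6,63.5,5.7)
E
```

```text
now [683.3 -36.6 100.8] yaw 5.7 w 0.922 F [-0.4  0.   0.1] -> shift [-0.9 -0.1 37.3] turn -0.0 n>=1
```

Request:
{"api": "apply_moves", "payload": {
  "commands": [
    [0.92, -1, 0, 20, 0],
    [0.92, -1, 0, 31, 0],
    [0.92, -1, 0, 36, 0],
    [0.92, -1, 0, 36, 0],
    [0.92, -1, 0, 36, 0],
    [0.92, -1, 0, 36, 0],
    [0.5, -1, 0, 36, 0],
    [0.5, -1, 0, 36, 0],
    [0.5, -1, 0, 36, 0],
    [0.5, -1, 0, 36, 0],
    [0.5, -1, 0, 36, 0]
  ]
}}

```text
time_s: 40.8
position: [682.5, -36.8, 64.6]
eef_rot: [[0.995, 0.099, 0.003], [0.099, -0.995, -0.001], [0.003, 0.001, -1.0]]
contact_force: [-0.7, 0.4, 6.4]
gripper_width: 0.781
```

Request:
{"api": "apply_moves", "payload": {
  "commands": [
    [0.5, 0, 0, -8, 0],
    [0.5, 0, 0, -30, 0],
    [0.5, 0, 0, -60, 0],
    [0.5, 0, 0, -80, 0],
    [0.5, 0, 0, -80, 0],
    [0.5, 0, 0, -80, 0]
  ]
}}

```text
time_s: 41.4
position: [681.0, -36.5, 142.2]
eef_rot: [[0.995, 0.099, -0.001], [0.099, -0.995, 0.0], [-0.001, -0.0, -1.0]]
contact_force: [0.1, 1.1, -3.0]
gripper_width: 0.785
```

```bash
python3 - <<'E'
from h import *
to(475,328,145,5.7)
E
```

```text
now [681.  -36.5 142.2] yaw 5.7 w 0.785 F [ 0.1  1.1 -3. ] -> shift [-168.9 -383.1   -2.6] turn -0.0 n>=9
```

Request:
{"api": "apply_moves", "payload": {
  "commands": [
    [0.5, -14, -32, -2, 0],
    [0.5, -30, -69, -2, 0],
    [0.5, -47, -107, -2, 0],
    [0.5, -64, -145, -2, 0],
    [0.5, -81, -183, -2, 0],
    [0.5, -98, -221, -2, 0],
    [0.5, -115, -259, -2, 0],
    [0.5, -131, -297, -2, 0],
    [0.5, -147, -333, -2, 0],
    [0.5, -160, -362, -2, 0],
    [0.5, -169, -383, -2, 0],
    [0.5, -169, -383, -2, 0]
  ]
}}

```text
time_s: 42.6
position: [472.1, 329.5, 142.3]
eef_rot: [[0.995, 0.103, -0.005], [0.103, -0.995, -0.001], [-0.005, 0.001, -1.0]]
contact_force: [0.5, -1.3, -3.1]
gripper_width: 0.786
```

Request:
{"api": "apply_moves", "payload": {
  "commands": [
    [0.5, 0, 0, 35, 0],
    [0.5, 0, 0, 75, 0],
    [0.5, 0, 0, 110, 0],
    [0.5, 0, 0, 125, 0],
    [0.5, 0, 0, 125, 0],
    [0.5, 0, 0, 125, 0],
    [0.5, 0, 0, 125, 0]
  ]
}}

```text
time_s: 43.3
position: [477.2, 328.4, 22.0]
eef_rot: [[0.995, 0.099, 0.004], [0.099, -0.995, 0.002], [0.004, -0.001, -1.0]]
contact_force: [0.5, 0.7, -2.6]
gripper_width: 0.787
```

```bash
python3 - <<'E'
from h import *
to(475,328,-1,5.7)
E
```

```text
now [477.2 328.4  22. ] yaw 5.7 w 0.787 F [ 0.5  0.7 -2.6] -> shift [-2.3  0.2 23. ] turn -0.0 n>=1
```

Request:
{"api": "apply_moves", "payload": {
  "commands": [
    [0.5, -2, 0, 10, 0],
    [0.5, -2, 0, 17, 0],
    [0.5, -2, 0, 21, 0],
    [0.5, -2, 0, 22, 0],
    [0.5, -2, 0, 22, 0],
    [0.5, -2, 0, 22, 0]
  ]
}}

```text
time_s: 43.9
position: [472.7, 327.4, -1.4]
eef_rot: [[0.995, 0.099, -0.002], [0.099, -0.995, -0.001], [-0.002, 0.001, -1.0]]
contact_force: [-5.0, -3.4, 9.7]
gripper_width: 0.788
```

Request:
{"api": "apply_moves", "payload": {
  "commands": [
    [0.5, 0, 0, -1, 0],
    [0.5, 0, 0, -1, 0],
    [0.92, 0, 0, -1, 0],
    [0.92, 0, 0, -1, 0],
    [0.92, 0, 0, -1, 0],
    [0.92, 0, 0, -1, 0],
    [0.92, 0, 0, -30, 0],
    [0.92, 0, 0, -75, 0],
    [0.92, 0, 0, -120, 0],
    [0.92, 0, 0, -150, 0],
    [0.92, 0, 0, -150, 0],
    [0.92, 0, 0, -150, 0]
  ]
}}

```text
time_s: 45.1
position: [473.6, 327.7, 148.3]
eef_rot: [[0.995, 0.099, 0.001], [0.099, -0.995, 0.001], [0.001, -0.0, -1.0]]
contact_force: [0.3, -0.4, 0.3]
gripper_width: 0.921
```

```bash
cat >> h.py <<'E'
def hseg(p,d,guess,z,R,tol=3):
    "centre of the disc whose top face is at height z, from depth"
    c=pix(p,[*guess,z]); pts=[]
    for v in range(int(c[1])-130,int(c[1])+130):
        for u in range(int(c[0])-130,int(c[0])+130):
            if 0<=u<640 and 0<=v<400 and d[v,u]>0:
                r=ray(p,u,v)*d[v,u]; E=np.array(p['extrinsics']); P=E[:3,:3].T@(r-E[:3,3])
                if abs(P[2]-z)<tol and np.hypot(*(P[:2]-guess))<R*1.4: pts.append(P)
    pts=np.array(pts); q,r=cv2.minEnclosingCircle(pts[:,:2].astype(np.float32)); bb=(pts.min(0)+pts.max(0))/2
    print('disc z %.0f n %d circle'%(z,len(pts)),np.round(q,1),'r %.1f'%r,'box',bb[:2].round(1),'mean',pts.mean(0).round(1)); return q
E
python3 - <<'E'
from h import *
p,im,d=grab('wrist','w11.png')
hseg(p,d,(473,328),12,35)
to(674,63.5,130,5.7); to(674,63.5,65.5,5.7)
E
```

```text
disc z 12 n 2989 circle [473.8 327.8] r 35.0 box [474.3 327.8] mean [475.1 327.8  11.4]
 now [472.6 327.3 146.8] yaw 5.7 w 0.918 F [-0.2  1.  -1.5] -> shift [174.3 282.4  16.6] turn -0.0 n>=7
 now [472.6 327.3 146.8] yaw 5.7 w 0.918 F [-0.2  1.  -1.5] -> shift [174.4 282.4  81.1] turn -0.0 n>=7
```

Sprocket 16 is on the mat: from depth its radius is 35.0 mm and its centre (473.8, 327.8). Next is 14.

Request:
{"api": "apply_moves", "payload": {
  "commands": [
    [0.85, 15, 24, 0, 0],
    [0.85, 35, 57, 0, 0],
    [0.85, 56, 90, 0, 0],
    [0.85, 77, 124, 0, 0],
    [0.85, 98, 158, 0, 0],
    [0.85, 119, 192, 0, 0],
    [0.85, 138, 224, 0, 0],
    [0.85, 154, 250, 0, 0],
    [0.85, 167, 271, 10, 0],
    [0.85, 174, 282, 30, 0],
    [0.85, 174, 282, 45, 0],
    [0.85, 174, 282, 45, 0]
  ]
}}

```text
time_s: 46.35
position: [670.8, 64.7, 97.4]
eef_rot: [[0.995, 0.099, -0.009], [0.099, -0.995, 0.001], [-0.009, -0.002, -1.0]]
contact_force: [-0.6, -0.5, -1.1]
gripper_width: 0.846
```

Request:
{"api": "apply_moves", "payload": {
  "commands": [
    [0.85, 0, 0, 0, 0],
    [0.85, 0, 0, 0, 0],
    [0.85, 0, 0, 0, 0]
  ]
}}

```text
time_s: 46.65
position: [674.8, 64.9, 104.1]
eef_rot: [[0.995, 0.1, 0.002], [0.1, -0.995, -0.0], [0.002, 0.0, -1.0]]
contact_force: [-0.1, 0.2, 0.9]
gripper_width: 0.846
```

```bash
python3 - <<'E'
from h import *
p,im,d=grab('wrist','w12.png')
q=hseg(p,d,(674,63.5),78,31)
to(674,63.5,65.5,5.7); to(*q,65.5,5.7)
E
```

```text
disc z 78 n 5260 circle [673.9  63.7] r 31.1 box [674.1  63.5] mean [675.5  63.8  77.4]
 now [674.8  64.8 104. ] yaw 5.7 w 0.848 F [ 0.6  0.1 -0.2] -> shift [-1.   1.2 38.5] turn 0.0 n>=1
 now [674.8  64.8 104. ] yaw 5.7 w 0.848 F [ 0.6  0.1 -0.2] -> shift [-1.   1.  38.5] turn 0.0 n>=1
```

Request:
{"api": "apply_moves", "payload": {
  "commands": [
    [0.85, -1, 1, 20, 0],
    [0.85, -1, 1, 32, 0],
    [0.85, -1, 1, 37, 0],
    [0.85, -1, 1, 37, 0],
    [0.85, -1, 1, 37, 0],
    [0.85, -1, 1, 37, 0],
    [0.4, -1, 1, 37, 0],
    [0.4, -1, 1, 37, 0],
    [0.4, -1, 1, 37, 0],
    [0.4, -1, 1, 37, 0],
    [0.4, -1, 1, 37, 0]
  ]
}}

```text
time_s: 47.8
position: [674.6, 63.0, 67.6]
eef_rot: [[0.995, 0.099, 0.003], [0.099, -0.995, -0.0], [0.003, 0.0, -1.0]]
contact_force: [-0.9, 0.7, 5.3]
gripper_width: 0.692
```

Request:
{"api": "apply_moves", "payload": {
  "commands": [
    [0.4, 0, 0, -8, 0],
    [0.4, 0, 0, -30, 0],
    [0.4, 0, 0, -60, 0],
    [0.4, 0, 0, -80, 0],
    [0.4, 0, 0, -80, 0],
    [0.4, 0, 0, -80, 0]
  ]
}}

```text
time_s: 48.4
position: [673.2, 63.1, 145.3]
eef_rot: [[0.995, 0.099, -0.0], [0.099, -0.995, 0.0], [-0.0, -0.0, -1.0]]
contact_force: [-1.5, -0.1, -1.3]
gripper_width: 0.694
```

```bash
python3 - <<'E'
from h import *
to(473.8,327.8,145,5.7)
E
```

```text
now [673.2  63.1 145.3] yaw 5.7 w 0.694 F [-1.5 -0.1 -1.3] -> shift [-172.2 -283.1    0.4] turn -0.0 n>=7
```

Request:
{"api": "apply_moves", "payload": {
  "commands": [
    [0.4, -15, -25, 0, 0],
    [0.4, -34, -57, 0, 0],
    [0.4, -54, -90, 0, 0],
    [0.4, -75, -124, 0, 0],
    [0.4, -96, -158, 0, 0],
    [0.4, -117, -192, 0, 0],
    [0.4, -136, -224, 0, 0],
    [0.4, -152, -250, 0, 0],
    [0.4, -165, -271, 0, 0],
    [0.4, -172, -283, 0, 0],
    [0.4, -172, -283, 10, 0],
    [0.4, -172, -283, 35, 0]
  ]
}}

```text
time_s: 49.6
position: [476.2, 327.8, 111.5]
eef_rot: [[0.995, 0.099, 0.004], [0.099, -0.995, 0.001], [0.004, -0.001, -1.0]]
contact_force: [1.2, 0.3, -0.7]
gripper_width: 0.688
```

Request:
{"api": "apply_moves", "payload": {
  "commands": [
    [0.4, 0, 0, 30, 0],
    [0.4, 0, 0, 60, 0],
    [0.4, 0, 0, 78, 0],
    [0.4, 0, 0, 83, 0],
    [0.4, 0, 0, 83, 0],
    [0.4, 0, 0, 83, 0],
    [0.4, 0, 0, 83, 0],
    [0.4, 0, 0, 83, 0]
  ]
}}

```text
time_s: 50.4
position: [475.2, 328.0, 29.0]
eef_rot: [[0.995, 0.099, 0.002], [0.099, -0.995, 0.001], [0.002, -0.001, -1.0]]
contact_force: [-0.8, -0.7, -1.4]
gripper_width: 0.688
```

```bash
python3 - <<'E'
from h import *
to(474.4,327.8,10.2,5.7)
E
```

```text
now [475.2 328.   29. ] yaw 5.7 w 0.688 F [-0.8 -0.7 -1.4] -> shift [-0.8  0.1 18.8] turn -0.0 n>=1
```

Request:
{"api": "apply_moves", "payload": {
  "commands": [
    [0.4, 0, 0, 8, 0],
    [0.4, 0, 0, 14, 0],
    [0.4, 0, 0, 17, 0],
    [0.4, 0, 0, 18, 0],
    [0.4, 0, 0, 18, 0],
    [0.4, 0, 0, 18, 0],
    [0.4, 0, 0, 18, 0]
  ]
}}

```text
time_s: 51.1
position: [474.3, 327.7, 9.7]
eef_rot: [[0.995, 0.099, 0.0], [0.099, -0.995, 0.0], [0.0, -0.0, -1.0]]
contact_force: [-0.2, -0.2, -1.4]
gripper_width: 0.686
```

Request:
{"api": "apply_moves", "payload": {
  "commands": [
    [0.4, 0, 0, 1, 0],
    [0.4, 0, 0, 1, 0],
    [0.85, 0, 0, 1, 0],
    [0.85, 0, 0, 1, 0],
    [0.85, 0, 0, 1, 0],
    [0.85, 0, 0, 1, 0],
    [0.85, 0, 0, -30, 0],
    [0.85, 0, 0, -70, 0],
    [0.85, 0, 0, -110, 0],
    [0.85, 0, 0, -135, 0],
    [0.85, 0, 0, -135, 0],
    [0.85, 0, 0, -135, 0]
  ]
}}

```text
time_s: 52.3
position: [474.4, 327.7, 145.0]
eef_rot: [[0.995, 0.099, 0.001], [0.099, -0.995, 0.0], [0.001, -0.0, -1.0]]
contact_force: [-0.4, -0.6, -1.7]
gripper_width: 0.85
```

```bash
python3 - <<'E'
from h import *
p,im,d=grab('wrist','w13.png')
hseg(p,d,(474,328),20,31)
hseg(p,d,(474,328),12,35)
to(583.5,-46.2,120,5.7)
E
```

```text
disc z 20 n 2431 circle [474.5 327.9] r 31.0 box [474.7 327.7] mean [475.5 327.9  19.4]
disc z 12 n 651 circle [473.7 327.6] r 35.1 box [474.  327.6] mean [481.6 328.9  10.9]
 now [473.6 327.4 143.7] yaw 5.7 w 0.851 F [ 0.3 -0.6 -0.5] -> shift [ 72.4 382.6  23.8] turn -0.0 n>=8
```

Sprocket 14 is on 16, with centres (474.5, 327.9) and (473.7, 327.6). Next is 12.

Request:
{"api": "apply_moves", "payload": {
  "commands": [
    [0.78, 6, 32, 0, 0],
    [0.78, 14, 74, 0, 0],
    [0.78, 22, 117, 0, 0],
    [0.78, 30, 161, 0, 0],
    [0.78, 38, 205, 0, 0],
    [0.78, 47, 249, 0, 0],
    [0.78, 55, 293, 0, 0],
    [0.78, 62, 330, 0, 0],
    [0.78, 68, 361, 0, 0],
    [0.78, 72, 383, 15, 0],
    [0.78, 72, 383, 40, 0],
    [0.78, 72, 383, 40, 0]
  ]
}}

```text
time_s: 53.55
position: [579.8, -45.9, 99.1]
eef_rot: [[0.995, 0.098, -0.011], [0.098, -0.995, 0.003], [-0.01, -0.004, -1.0]]
contact_force: [-1.0, 0.7, -1.0]
gripper_width: 0.775
```

Request:
{"api": "apply_moves", "payload": {
  "commands": [
    [0.78, 0, 0, 0, 0],
    [0.78, 0, 0, 0, 0],
    [0.78, 0, 0, 0, 0],
    [0.78, 0, 0, 0, 0]
  ]
}}

```text
time_s: 53.95
position: [584.4, -46.0, 105.8]
eef_rot: [[0.995, 0.1, 0.002], [0.1, -0.995, -0.0], [0.002, 0.001, -1.0]]
contact_force: [-0.7, -0.2, -0.1]
gripper_width: 0.783
```

```bash
python3 - <<'E'
from h import *
p,im,d=grab('wrist','w14.png')
q=hseg(p,d,(583.5,-46.2),78,27)
to(*q,68.2,5.7)
E
```

```text
disc z 78 n 3769 circle [582.8 -46. ] r 27.0 box [582.7 -46. ] mean [584.2 -45.8  77.3]
 now [584.3 -46.1 105.6] yaw 5.7 w 0.776 F [ 0.2 -0.6 -0.1] -> shift [-1.5 -0.3 37.4] turn 0.0 n>=1
```

Request:
{"api": "apply_moves", "payload": {
  "commands": [
    [0.78, -1.5, 0, 20, 0],
    [0.78, -1.5, 0, 32, 0],
    [0.78, -1.5, 0, 37, 0],
    [0.78, -1.5, 0, 37, 0],
    [0.78, -1.5, 0, 37, 0],
    [0.78, -1.5, 0, 37, 0],
    [0.3, -1.5, 0, 37, 0],
    [0.3, -1.5, 0, 37, 0],
    [0.3, -1.5, 0, 37, 0],
    [0.3, -1.5, 0, 37, 0],
    [0.3, -1.5, 0, 37, 0]
  ]
}}

```text
time_s: 55.1
position: [583.2, -46.7, 69.3]
eef_rot: [[0.995, 0.099, 0.002], [0.099, -0.995, -0.001], [0.002, 0.001, -1.0]]
contact_force: [-0.8, 0.0, 4.3]
gripper_width: 0.594
```

Request:
{"api": "apply_moves", "payload": {
  "commands": [
    [0.3, 0, 0, -8, 0],
    [0.3, 0, 0, -30, 0],
    [0.3, 0, 0, -60, 0],
    [0.3, 0, 0, -78, 0],
    [0.3, 0, 0, -78, 0],
    [0.3, 0, 0, -78, 0]
  ]
}}

```text
time_s: 55.7
position: [582.2, -46.4, 145.6]
eef_rot: [[0.995, 0.099, -0.0], [0.099, -0.995, 0.0], [-0.0, -0.0, -1.0]]
contact_force: [-0.1, 1.2, -1.3]
gripper_width: 0.597
```

```bash
python3 - <<'E'
from h import *
to(474.2,327.8,145,5.7)
E
```

```text
now [582.2 -46.4 145.6] yaw 5.7 w 0.597 F [-0.1  1.2 -1.3] -> shift [ -70.4 -383.1    0.6] turn -0.0 n>=8
```

Request:
{"api": "apply_moves", "payload": {
  "commands": [
    [0.3, -6, -32, 0, 0],
    [0.3, -14, -74, 0, 0],
    [0.3, -22, -117, 0, 0],
    [0.3, -30, -161, 0, 0],
    [0.3, -38, -205, 0, 0],
    [0.3, -46, -249, 0, 0],
    [0.3, -54, -293, 0, 0],
    [0.3, -61, -330, 0, 0],
    [0.3, -66, -361, 0, 0],
    [0.3, -70, -383, 0, 0],
    [0.3, -70, -383, 15, 0],
    [0.3, -70, -383, 40, 0]
  ]
}}

```text
time_s: 56.9
position: [475.0, 328.0, 104.9]
eef_rot: [[0.995, 0.1, 0.001], [0.1, -0.995, -0.0], [0.001, 0.0, -1.0]]
contact_force: [0.1, -0.1, -1.9]
gripper_width: 0.597
```

Request:
{"api": "apply_moves", "payload": {
  "commands": [
    [0.3, 0, 0, 30, 0],
    [0.3, 0, 0, 55, 0],
    [0.3, 0, 0, 66, 0],
    [0.3, 0, 0, 68, 0],
    [0.3, 0, 0, 68, 0],
    [0.3, 0, 0, 68, 0],
    [0.3, 0, 0, 68, 0],
    [0.3, 0, 0, 68, 0]
  ]
}}

```text
time_s: 57.7
position: [475.5, 328.1, 38.9]
eef_rot: [[0.995, 0.099, 0.002], [0.099, -0.995, 0.001], [0.002, -0.001, -1.0]]
contact_force: [-0.2, 0.2, -0.7]
gripper_width: 0.592
```

```bash
python3 - <<'E'
from h import *
to(474.6,327.8,19.3,5.7)
E
```

```text
now [475.5 328.1  38.9] yaw 5.7 w 0.592 F [-0.2  0.2 -0.7] -> shift [-0.9  0.2 19.6] turn -0.0 n>=1
```

Request:
{"api": "apply_moves", "payload": {
  "commands": [
    [0.3, 0, 0, 8, 0],
    [0.3, 0, 0, 14, 0],
    [0.3, 0, 0, 17.5, 0],
    [0.3, 0, 0, 19, 0],
    [0.3, 0, 0, 19, 0],
    [0.3, 0, 0, 19, 0],
    [0.3, 0, 0, 19, 0]
  ]
}}

```text
time_s: 58.4
position: [474.2, 327.5, 19.3]
eef_rot: [[0.995, 0.099, -0.002], [0.099, -0.995, -0.001], [-0.002, 0.001, -1.0]]
contact_force: [-4.5, -2.3, 8.2]
gripper_width: 0.593
```

Sprocket 12 is touching the pile at the expected height. Releasing.

Request:
{"api": "apply_moves", "payload": {
  "commands": [
    [0.3, 0, 0, -0.8, 0],
    [0.3, 0, 0, -0.8, 0],
    [0.78, 0, 0, -0.8, 0],
    [0.78, 0, 0, -0.8, 0],
    [0.78, 0, 0, -0.8, 0],
    [0.78, 0, 0, -0.8, 0],
    [0.78, 0, 0, -30, 0],
    [0.78, 0, 0, -70, 0],
    [0.78, 0, 0, -105, 0],
    [0.78, 0, 0, -128, 0],
    [0.78, 0, 0, -128, 0],
    [0.78, 0, 0, -128, 0]
  ]
}}

```text
time_s: 59.6
position: [474.8, 327.7, 146.7]
eef_rot: [[0.995, 0.099, 0.0], [0.099, -0.995, 0.0], [0.0, -0.0, -1.0]]
contact_force: [-0.1, -0.1, -0.2]
gripper_width: 0.777
```

```bash
python3 - <<'E'
from h import *
p,im,d=grab('wrist','w15.png')
hseg(p,d,(474,328),28,27)
hseg(p,d,(474,328),20,31)
hseg(p,d,(474,328),12,35)
to(574,53,120,5.7)
E
```

```text
disc z 28 n 1851 circle [474.7 327.7] r 27.1 box [474.7 327.7] mean [475.5 327.9  27.3]
disc z 20 n 605 circle [474.3 327.7] r 30.9 box [474.5 327.7] mean [480.9 329.2  18.9]
disc z 12 n 583 circle [474.3 327.6] r 34.9 box [474.1 327.7] mean [482.6 328.1  10.8]
 now [474.  327.4 145.5] yaw 5.7 w 0.776 F [-0.1  0.1  0.1] -> shift [ 72.4 282.9  25.5] turn -0.0 n>=6
```

The pile of 16, 14 and 12 is in line to within 0.5 mm. Last is 10.

Request:
{"api": "apply_moves", "payload": {
  "commands": [
    [0.7, 7, 27, 0, 0],
    [0.7, 16, 63, 0, 0],
    [0.7, 26, 101, 0, 0],
    [0.7, 36, 140, 0, 0],
    [0.7, 46, 180, 0, 0],
    [0.7, 56, 218, 0, 0],
    [0.7, 64, 250, 0, 0],
    [0.7, 70, 273, 5, 0],
    [0.7, 72.5, 283, 20, 0],
    [0.7, 72.5, 283, 40, 0],
    [0.7, 72.5, 283, 40, 0],
    [0.7, 72.5, 283, 40, 0]
  ]
}}

```text
time_s: 60.85
position: [573.4, 54.2, 105.1]
eef_rot: [[0.995, 0.1, -0.004], [0.1, -0.995, 0.001], [-0.004, -0.001, -1.0]]
contact_force: [0.6, 0.6, 0.1]
gripper_width: 0.699
```

Request:
{"api": "apply_moves", "payload": {
  "commands": [
    [0.7, 0, 0, 0, 0],
    [0.7, 0, 0, 0, 0],
    [0.7, 0, 0, 0, 0],
    [0.7, 0, 0, 0, 0]
  ]
}}

```text
time_s: 61.25
position: [575.2, 53.5, 107.4]
eef_rot: [[0.995, 0.099, 0.001], [0.099, -0.995, -0.0], [0.001, 0.0, -1.0]]
contact_force: [-0.2, 0.1, 0.7]
gripper_width: 0.697
```

```bash
python3 - <<'E'
from h import *
p,im,d=grab('wrist','w16.png')
q=hseg(p,d,(574,53),78,23)
to(*q,69.7,5.7)
E
```

```text
disc z 78 n 613 circle [562.3  29.5] r 18.3 box [562.3  30.3] mean [563.   29.9  77. ]
 now [575.2  53.4 107.2] yaw 5.7 w 0.699 F [-0.9 -0.1 -0.3] -> shift [-15.2  22.6  37.5] turn -0.0 n>=1
```

Sprocket 10 isn't where I left it; the depth points suggest it has been knocked aside. I'll look.

View pics/w16.png

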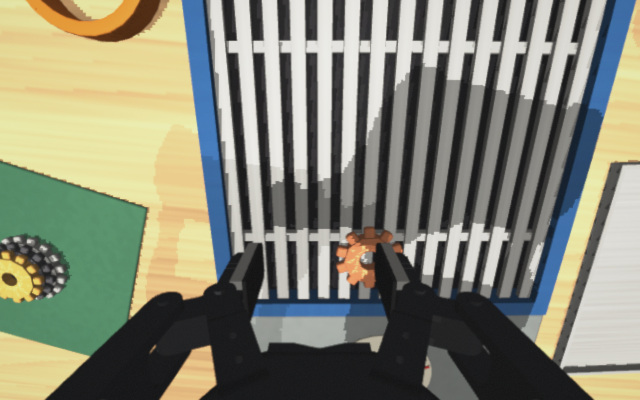

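```bash
python3 - <<'E'
from h import *
p,im,d=grab('wrist')
q=hseg(p,d,(555,20),78,23); q=hseg(p,d,q,78,23)
print((RG.T@(np.array(q)-G)).round(1)); to(*q,69.7,5.7)
E
```

```text
disc z 78 n 1588 circle [556.4  17.2] r 23.1 box [556.4  18. ] mean [558.3  22.7  77.1]
disc z 78 n 1588 circle [556.4  17.2] r 23.1 box [556.4  18. ] mean [558.3  22.7  77.1]
[-71.1  15.6]
 now [575.1  53.4 107.1] yaw 5.7 w 0.699 F [-0.7 -0.2 -0.2] -> shift [-22.2  34.2  37.4] turn -0.0 n>=2
```

Sprocket 10 has been knocked to about (370,258) in the image, still flat on the grate. From depth it is near (556, 17) with radius 23.1. I'll centre over it and measure again.

Request:
{"api": "apply_moves", "payload": {
  "commands": [
    [0.7, -11, 17, 0, 0],
    [0.7, -22, 34, 0, 0],
    [0.7, -22, 34, 0, 0],
    [0.7, -22, 34, 0, 0],
    [0.7, -22, 34, 0, 0],
    [0.7, -22, 34, 0, 0]
  ]
}}

```text
time_s: 61.95
position: [556.7, 17.9, 106.9]
eef_rot: [[0.995, 0.1, 0.0], [0.1, -0.995, 0.0], [0.0, -0.0, -1.0]]
contact_force: [0.9, 0.3, -0.4]
gripper_width: 0.7
```

```bash
python3 - <<'E'
from h import *
p,im,d=grab('wrist')
q=hseg(p,d,(556.4,17.5),78,23); to(*q,69.7,5.7)
E
```

```text
disc z 78 n 2542 circle [556.6  17.1] r 23.1 box [556.5  17. ] mean [557.5  17.1  77.2]
 now [556.6  17.9 106.8] yaw 5.7 w 0.701 F [-0.5  0.5  1.2] -> shift [-0.2  0.8 37.1] turn 0.0 n>=1
```

Request:
{"api": "apply_moves", "payload": {
  "commands": [
    [0.7, 0, 0.5, 20, 0],
    [0.7, 0, 0.5, 32, 0],
    [0.7, 0, 0.5, 37, 0],
    [0.7, 0, 0.5, 37, 0],
    [0.7, 0, 0.5, 37, 0],
    [0.7, 0, 0.5, 37, 0],
    [0.2, 0, 0.5, 37, 0],
    [0.2, 0, 0.5, 37, 0],
    [0.2, 0, 0.5, 37, 0],
    [0.2, 0, 0.5, 37, 0],
    [0.2, 0, 0.5, 37, 0]
  ]
}}

```text
time_s: 63.1
position: [557.2, 16.7, 71.1]
eef_rot: [[0.995, 0.099, 0.001], [0.099, -0.995, -0.0], [0.001, 0.0, -1.0]]
contact_force: [-1.8, 1.0, 6.1]
gripper_width: 0.496
```

Request:
{"api": "apply_moves", "payload": {
  "commands": [
    [0.2, 0, 0, -8, 0],
    [0.2, 0, 0, -30, 0],
    [0.2, 0, 0, -60, 0],
    [0.2, 0, 0, -76, 0],
    [0.2, 0, 0, -76, 0],
    [0.2, 0, 0, -76, 0]
  ]
}}

```text
time_s: 63.7
position: [556.3, 16.9, 145.6]
eef_rot: [[0.995, 0.099, -0.0], [0.099, -0.995, 0.0], [-0.0, -0.0, -1.0]]
contact_force: [0.4, -0.3, -2.4]
gripper_width: 0.496
```

```bash
python3 - <<'E'
from h import *
to(474.5,327.7,145,5.7)
E
```

```text
now [556.3  16.9 145.6] yaw 5.7 w 0.496 F [ 0.4 -0.3 -2.4] -> shift [ -50.6 -317.4    0.6] turn -0.0 n>=7
```

Request:
{"api": "apply_moves", "payload": {
  "commands": [
    [0.2, -5, -30, 0, 0],
    [0.2, -11, -68, 0, 0],
    [0.2, -18, -110, 0, 0],
    [0.2, -25, -153, 0, 0],
    [0.2, -32, -197, 0, 0],
    [0.2, -38, -239, 0, 0],
    [0.2, -44, -276, 0, 0],
    [0.2, -48, -303, 0, 0],
    [0.2, -50.5, -317, 0, 0],
    [0.2, -50.5, -317, 15, 0],
    [0.2, -50.5, -317, 40, 0],
    [0.2, -50.5, -317, 50, 0]
  ]
}}

```text
time_s: 64.9
position: [473.0, 324.9, 91.7]
eef_rot: [[0.995, 0.098, -0.006], [0.098, -0.995, -0.003], [-0.006, 0.002, -1.0]]
contact_force: [-0.8, -0.2, -1.4]
gripper_width: 0.498
```

Request:
{"api": "apply_moves", "payload": {
  "commands": [
    [0.2, 0, 0, 25, 0],
    [0.2, 0, 0, 42, 0],
    [0.2, 0, 0, 47, 0],
    [0.2, 0, 0, 47, 0],
    [0.2, 0, 0, 47, 0],
    [0.2, 0, 0, 47, 0],
    [0.2, 0, 0, 47, 0]
  ]
}}

```text
time_s: 65.6
position: [475.6, 327.5, 49.9]
eef_rot: [[0.995, 0.099, 0.002], [0.099, -0.995, 0.001], [0.002, -0.001, -1.0]]
contact_force: [-0.0, 0.8, -1.8]
gripper_width: 0.501
```

```bash
python3 - <<'E'
from h import *
to(475.1,327.7,29.5,5.7)
E
```

```text
now [475.6 327.5  49.9] yaw 5.7 w 0.501 F [-0.   0.8 -1.8] -> shift [-0.5 -0.2 20.4] turn -0.0 n>=1
```

Request:
{"api": "apply_moves", "payload": {
  "commands": [
    [0.2, 0, 0, 8, 0],
    [0.2, 0, 0, 14, 0],
    [0.2, 0, 0, 18, 0],
    [0.2, 0, 0, 19.5, 0],
    [0.2, 0, 0, 19.5, 0],
    [0.2, 0, 0, 19.5, 0],
    [0.2, 0, 0, 19.5, 0]
  ]
}}

```text
time_s: 66.3
position: [474.8, 327.3, 29.2]
eef_rot: [[0.995, 0.099, -0.0], [0.099, -0.995, 0.0], [-0.0, -0.0, -1.0]]
contact_force: [-0.0, 0.7, 0.3]
gripper_width: 0.498
```

Just touching. Release, lift clear and check.

Request:
{"api": "apply_moves", "payload": {
  "commands": [
    [0.7, 0, 0, 0, 0],
    [0.7, 0, 0, 0, 0],
    [0.7, 0, 0, 0, 0],
    [0.7, 0, 0, 0, 0],
    [0.7, 0, 0, -30, 0],
    [0.7, 0, 0, -70, 0],
    [0.7, 0, 0, -105, 0],
    [0.7, 0, 0, -125, 0],
    [0.7, 0, 0, -125, 0],
    [0.7, 0, 0, -125, 0]
  ]
}}

```text
time_s: 67.3
position: [474.7, 327.2, 154.0]
eef_rot: [[0.995, 0.099, 0.0], [0.099, -0.995, 0.0], [0.0, -0.0, -1.0]]
contact_force: [0.4, -0.3, -0.2]
gripper_width: 0.701
```

```bash
python3 - <<'E'
from h import *
p,im,d=grab('wrist')
for z,R in((36,23),(28,27),(20,31),(12,35)): hseg(p,d,(474.5,327.7),z,R)
p2,im2,d2=grab('top')
cv2.imwrite('pics/end.png',np.vstack([im[:,:,::-1][40:340],im2[:,:,::-1][90:290]]))
E
```

```text
disc z 36 n 1267 circle [474.4 326.9] r 23.0 box [474.3 327. ] mean [475.  327.1  35.2]
disc z 28 n 584 circle [474.7 327.5] r 27.2 box [474.6 327.5] mean [479.3 328.   26.9]
disc z 20 n 517 circle [474.5 327.8] r 30.9 box [474.7 327.6] mean [483.4 331.2  18.8]
disc z 12 n 554 circle [474.  327.6] r 35.1 box [474.4 327.7] mean [482.9 328.6  10.7]
```

View pics/end.png

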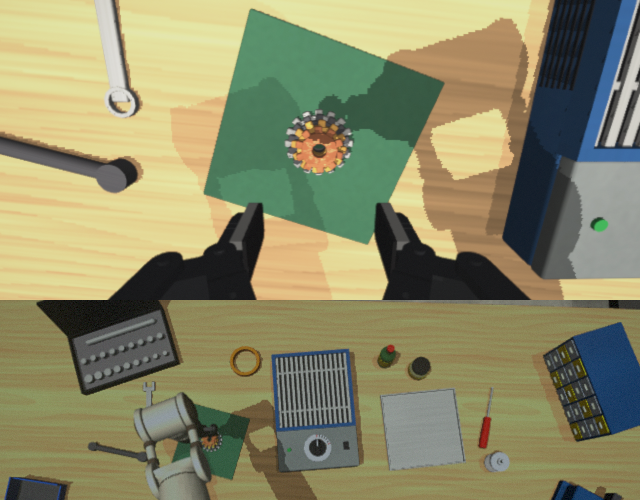

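The pile sits at (319,143) in the wrist part of the picture, near the middle of the mat. Its centres agree within 1 mm. The knob points straight at zero, the tray and grate are empty, the other things are where they were, and the gripper is clear.

```bash
python3 -c "
from bench import ctrl
print(ctrl.hand_in())"
```

```text
the job is handed in; nothing more can be done
None
```

All four sprockets were dried and stacked on the mat, and the job was handed in at about 67 s; the hand-in gives no verdict.

- **Drying:** I laid the four sprockets flat and apart on the grate, turned the knob to its stop (the torque rose to about 0.9 N m) and let go. It ran back to zero by itself; I saw the bar at zero with the sprockets still flat before touching them.
- **Pile:** The order from the bottom is 16, 14, 12, 10. Depth checks gave the right radius for each (35, 31, 27 and 23 mm) and centres within 1 mm of one another. The pile is about 1 mm from the mat's measured centre.
- **Bench and robot:** The last top view showed the knob at zero, the tray and grate empty, and the other things apparently unmoved. The gripper was clear of everything.

Two things went wrong on the way:
- **First grasp of 16:** The jaws closed on top of it at about 30 N and moved it a few millimetres. I went in again lower and the grasp held.
- **Sprocket 10 moved:** Before its last pick it had been knocked about 40 mm across the grate. I measured it again and picked it from there.

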